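Test two clamp screws in a gauge nut and fit the sound one to the fossil cradle

TASK

Test the two clamp screws from the wooden board in the brass gauge nut, one after the other: lower each through the slots to the bottom, try to give it a quarter turn, turn it back and lift it out. The one that turns freely goes into the steel nut of the blue cradle, seated and turned home by a quarter turn; the one that jams part-way is stood upright in the red tray; put the first away before you test the second. Leave the fossil, the glue bottle, the tape and the jar alone.

Things in the scene. Friction and masses are not known exactly. Their poses are not given: they have to be found in the camera images.
- screw_a_mid (a point): clamp screw, upright on the board, 100 mm tall, 0.3 kg. Point on its axis, 50 mm above the foot; z up, x along thumb plate and lugs. Shank 28 mm diameter, 0 to 60 mm up; at the foot two opposite lugs, 48 mm over the tips, 12 mm wide, 10 mm high; black thumb plate 52 (x) x 14 mm (y), 60 to 100 mm up, gripped across its 14 mm. A half turn gives the same shape
- screw_b_mid (a point): clamp screw of the same shape and axes as screw_a, also on the board, 100 to 180 mm from it. One of the two is sound and one damaged; they look alike, the damage is too small to see and only shows in a nut
- gauge_floor (a point): brass hexagonal gauge nut, 88 mm across flats, on a green 130 mm square plate fixed to the bench. Point on the nut's axis at the floor of its chamber, 10 mm above the bench, where a seated screw's foot rests; z up, x along the slots. Seated, a sound screw turns freely either way by 90 degrees and more; a damaged one stops hard after about 25 to 45 degrees
- gauge_top (a point): middle of the gauge nut's mouth, flush with its top, 28 mm above gauge_floor, same axes. The mouth: 34 mm wide for the shank, with two slots along x for the lugs, 21 mm wide, 58 mm from end to end, marked by red dashes on the top. Lugs can turn only when the foot is on the floor or within 3 mm of it; turned, the screw is captive until turned back in line with the slots
- cradle_floor (a point): steel hexagonal nut of the fossil cradle, inside and out the same as the gauge nut, on a blue plate 110 (x) x 210 (y) x 10 mm fixed to the bench, between plywood saddles 45 mm high, 85 mm from the nut's axis along y. Point on the axis at the chamber's floor, 10 mm above the bench; z up, x along the slots. A sound screw turned about 90 degrees from the slots is home
- cradle_top (a point): middle of the cradle nut's mouth, flush with its top, 28 mm above cradle_floor, same axes and same mouth as the gauge nut's, with red dashes at the slots
- board: wooden board 150 x 240 x 6 mm, fixed on the bench, where the two screws stand at first. Origin: centre of its underside, long side along y
- red_tray_in (a point): red open tray for the damaged screw, 115 (x) x 200 (y) x 22 mm high, walls 4 mm, fixed to the bench; tray and cradle may change places. Point at the centre of its inner floor, 4 mm above the bench
- fossil_mid (a point): brown fossil bone, 175 mm long, on two plywood supports; leave it alone. Point in the middle of the bone, 42 mm up
- glue_mid (a point): white glue bottle 130 mm tall, 52 mm diameter; leave it alone. Point half-way up
- tape_mid (a point): roll of yellow tape, 100 mm diameter, 30 mm high; leave it alone. Point at its centre
- jar_mid (a point): brown glass jar, 90 mm tall, 60 mm diameter; leave it alone. Point half-way up
There are look-alikes about, which are no part of the job. What is shaped like the part that bears screw_a_mid but green or pink is not meant. What is shaped like the part that bears cradle_floor but turquoise is not meant.

How it is judged:
By the outcome, as a careful person would: the job done as asked, in the order asked, and still so for the second after the job is handed in, with the robot touching nothing.
It also fails if it takes over 72 s, if anything falls off the work surface, if the arm or the gripper's body presses on something with over 40 N, if the wrist force passes 120 N, or if a joint passes its speed limit or range.

ROBOT

A 6-joint arm with a two-finger parallel gripper is mounted at the origin on the work surface. World frame = base frame: x ahead of the robot, y to its left, z up, the work surface at z = 0. Lengths are in m, angles in rad, forces in N, time in s.
With the tool pointing down it reaches from about 0.3 to 0.775 m from the base axis. Payload 14.6 kg.
Tool frame: the origin (TCP) lies where the fingers leave the gripper's body, on its centre line; the fingertips stand 97 mm ahead of it and the grasp point (between the pads) lies 78 mm ahead of it; z points along the fingers, y is the direction in which the jaws open and shut (so a half turn about z gives the same grasp; the last joint's range is limited). The gripper opens to 94 mm and grips with 3 to 60 N. Pads are 16 mm wide; open, the fingers measure 119 mm over their backs; the gripper's body (75 mm by 177 mm) begins 78 mm behind the grasp point.
Start: joints at [1.277, 0.3, 1.521, -0, 1.321, -0.067], TCP at [0.124, 0.536, 0.303] pointing down, gripper open.
Joint ranges: [-3.03, 3.03], [-0.79, 2.21], [0.23, 2.52], [-1.04, 4.18], [0, 3.07], [-2.55, 2.55]. Speed limits (rad/s): [2.22, 2.22, 2.57, 3.14, 3.14, 3.14].

INTERFACE

Orientations are given as a unit quaternion [w, x, y, z].
In Python, from workcell import r gives the robot as it stands.
- The arm moves only by the tool play_rows, never from a script. Its argument "moves" is a list of rows, each a list of 7 numbers: the turn, a rotation vector about the tool's x, y, z in degrees, then the shift along the tool's x, y, z in mm, then the finger opening in mm, from 0 to 94. A call has 1 to 5 rows; each row shifts and turns the commanded pose from where the row before left it, along the tool's axes as they then stand; what a row does not reach is not made up. A row lasts 1/8 s, in which the tool goes at most 62.5 mm and 10.7 degrees, less where a joint would pass 70% of its speed; a pose out of reach is approached as far as the arm can. A call is refused whole if a number of a shift passes 62.5 or a number of a turn 10.7, either way. A call with a gripper value outside its range is refused whole. The fingers move at their own pace and stop on an object; the grip force is fixed at half the most. Time passes only in rows, so rows that do not move let the fingers close. It gives the time, the measured TCP pose, the force and the opening at its end, in the units of the state.
- r.get_state(): the state, without advancing time (a new reading comes with each control period).
- r.grab_frame(name): name is "side" or "top"; returns a dict with "image" (400x640x3 uint8, blue, green, red), "range_z" (400x640 float32, m along the optical axis (not along the pixel's ray), 0 where there is no reading), "intrinsics" (3x3 intrinsics, pixels), "k1" (the pictures are not rectified: a ray, as slopes to the right and down, at radius r is drawn at 1 + k1 r^2 times it, then the intrinsics apply), "eye" and "attitude" of the camera in the world. Camera axes: x right, y up, looking along -z (the intrinsics and any distortion apply to the point x, -y, -z); pixel columns grow to the right and rows downward; lengths in m; the calibration is good to about 2 mm. A picture is of the moment at which its call begins.
- r.sign_off(): hands the job in, once; it reports no verdict.
The state is a dict: "clock": time; "q": joint angles; "qd": joint speeds; "tau": joint torques, N m; "tool_pos": TCP position; "orientation": TCP orientation; "wrist_force": force on the tool from outside, world axes, zero at the start; "moment": the same for the moment, N m; "finger_gap": finger opening in m.
Only numpy, scipy, OpenCV 4.12 (cv2) and the standard library are available. Lean on these libraries where they do the work, as an engineer would, in place of code of your own. Each camera call takes 0.05 s, during which the arm holds its last target.

## Working session

There is one attempt and no reset: what is moved stays moved. The work goes in short steps, Python scripts to look and compute and a tool call to move; the robot and the scene stay as the last step left them, time stands still between calls to the robot, and variables do not carry over. Pictures are saved under pics/ and viewed, and the job is handed in when it is done.

Besides the shell and the picture viewer there is one more tool, called after "Request:" by a JSON object that holds its "name" and its "arguments", one argument or row to a line. play_rows: Moves the arm, as the interface text tells. Its arguments: {"type":"object","properties":{"moves":{"type":"array"}},"required":["moves"]}

```bash
mkdir -p pics; ls; python3 - <<'E'
from workcell import r
import cv2,numpy as np,pickle
s=r.get_state();print(s)
for n in("side","top"):
    f=r.grab_frame(n);pickle.dump(f,open(f"pics/{n}0.pkl","wb"))
    cv2.imwrite(f"pics/{n}0.png",f["image"]);print(n,f["intrinsics"],f["k1"],f["eye"],f["attitude"])
E
```

```text
pics
{'clock': 0.0, 'q': array([ 1.27740376e+00,  3.00476230e-01,  1.52157886e+00, -3.28096273e-05,
        1.32068775e+00, -6.66258155e-02]), 'qd': array([-7.13776135e-04,  2.29321924e-03, -2.80614170e-03, -9.53541860e-04,
       -1.50005917e-03, -1.73055530e-05]), 'tau': array([-1.95786786e-03, -5.31796038e+01, -3.52743423e+01,  7.07262894e-02,
        2.41380930e-02, -2.01233240e-05]), 'tool_pos': array([0.12363476, 0.5357722 , 0.30208439]), 'orientation': array([-8.73288401e-05,  1.13136532e-01,  9.93579284e-01, -5.68647342e-04]), 'wrist_force': array([-0.58779424,  0.46446276,  0.67431426]), 'moment': array([-0.03113872,  0.01912404,  0.01049547]), 'finger_gap': 0.09404680705698742}
side [[452.90859249   0.         321.87420919]
 [  0.         452.90859249 209.7320534 ]
 [  0.           0.           1.        ]] -0.06451902361915339 [ 0.02070139 -0.58669865  0.90104424] [ 0.86945059  0.35172439 -0.12737225 -0.32267931]
top [[508.64066228   0.         328.03073433]
 [  0.         508.64066228 201.03972122]
 [  0.           0.           1.        ]] -0.09015658923175479 [0.326152   0.05239022 1.56262017] [ 0.71319443  0.04486135 -0.05053239 -0.69770168]
```

View pics/side0.png

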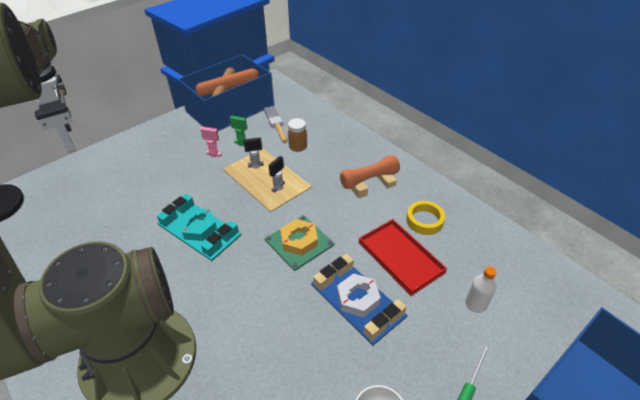

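View pics/top0.png

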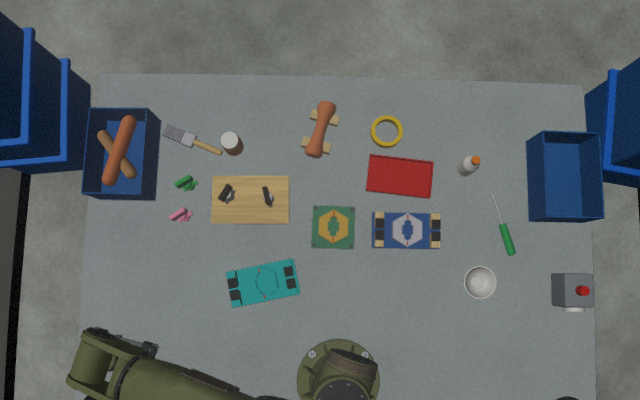

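Candidates for the screws in the side picture are black-plated ones on the board at (253,150) and (277,172); the green one (239,128) and pink one (210,140) are excluded. For the cradle, the blue one is at (359,298) and the turquoise at (199,227) is excluded. Next I take close crops.

```bash
cat > h.py <<'E'
import numpy as np,cv2,pickle
from scipy.spatial.transform import Rotation as R
def und(f,uv):
    uv=np.atleast_2d(np.asarray(uv,float));K=f["intrinsics"]
    return cv2.undistortPoints(uv.reshape(-1,1,2),K,np.array([f["k1"],0,0,0.]),None,None,None,(3,50,1e-12)).reshape(-1,2) if False else cv2.undistortPoints(uv.reshape(-1,1,2),K,np.array([f["k1"],0,0,0.])).reshape(-1,2)
def rot(f):
    q=f["attitude"];return R.from_quat([q[1],q[2],q[3],q[0]]).as_matrix()
def atz(f,uv,z):
    n=und(f,uv);d=np.c_[n[:,0],-n[:,1],-np.ones(len(n))]@rot(f).T
    return f["eye"]+d*((z-f["eye"][2])/d[:,2])[:,None]
def atdepth(f,uv):
    uv=np.atleast_2d(uv);n=und(f,uv);dz=f["range_z"][uv[:,1].astype(int),uv[:,0].astype(int)]
    d=np.c_[n[:,0],-n[:,1],-np.ones(len(n))]*dz[:,None]
    return f["eye"]+d@rot(f).T
def proj(f,P):
    c=(np.atleast_2d(P)-f["eye"])@rot(f);p=np.c_[c[:,0],-c[:,1],-c[:,2]]
    return cv2.projectPoints(p.reshape(-1,1,3),np.zeros(3),np.zeros(3),f["intrinsics"],np.array([f["k1"],0,0,0.]))[0].reshape(-1,2)
def crop(f,x0,y0,x1,y1,k,name,marks=None):
    im=cv2.resize(f["image"][y0:y1,x0:x1],None,fx=k,fy=k,interpolation=cv2.INTER_CUBIC)
    if marks is not None:
        for u,v in marks: cv2.circle(im,(int((u-x0+.5)*k),int((v-y0+.5)*k)),2,(0,255,0),-1)
    cv2.imwrite(name,im)
def load(n): return pickle.load(open(f"pics/{n}.pkl","rb"))
def snap(n,tag):
    from workcell import r
    f=r.grab_frame(n);pickle.dump(f,open(f"pics/{n}{tag}.pkl","wb"));return f
E
python3 - <<'E'
from h import *
t=load("top0");s=load("side0")
crop(t,205,170,295,230,8,"pics/t_board.png")
crop(t,305,200,445,255,5,"pics/t_nuts.png")
crop(s,215,120,315,215,6,"pics/s_board.png")
crop(s,260,210,410,345,5,"pics/s_nuts.png")
E
```

```text
(no output)
```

View pics/t_board.png

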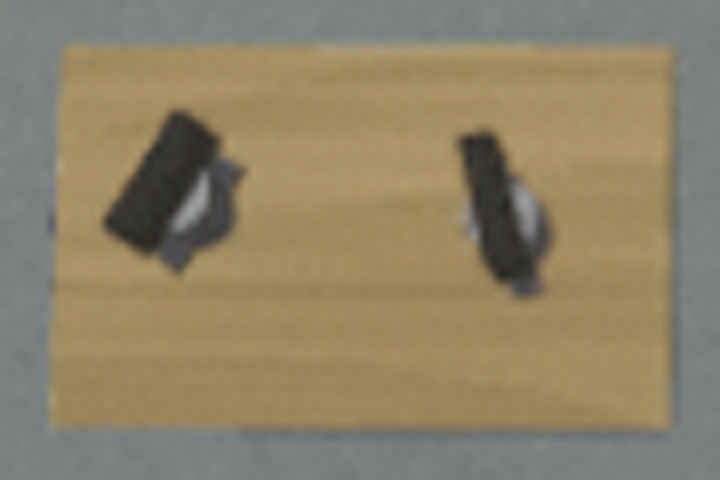

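View pics/t_nuts.png

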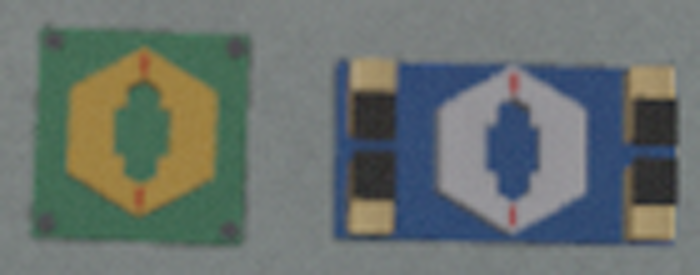

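View pics/s_board.png

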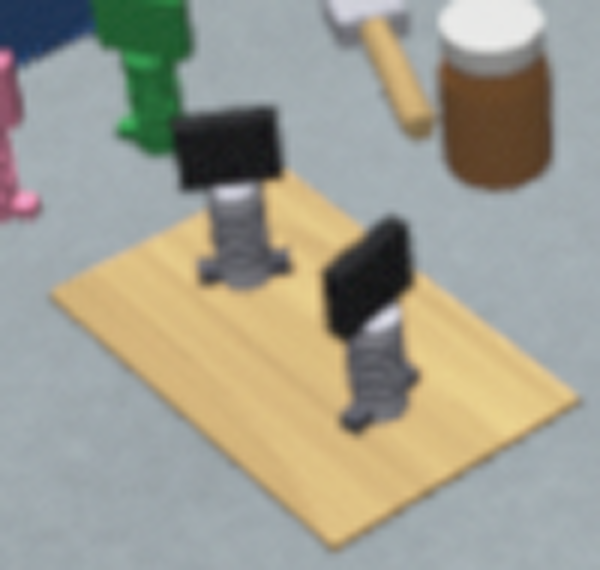

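View pics/s_nuts.png

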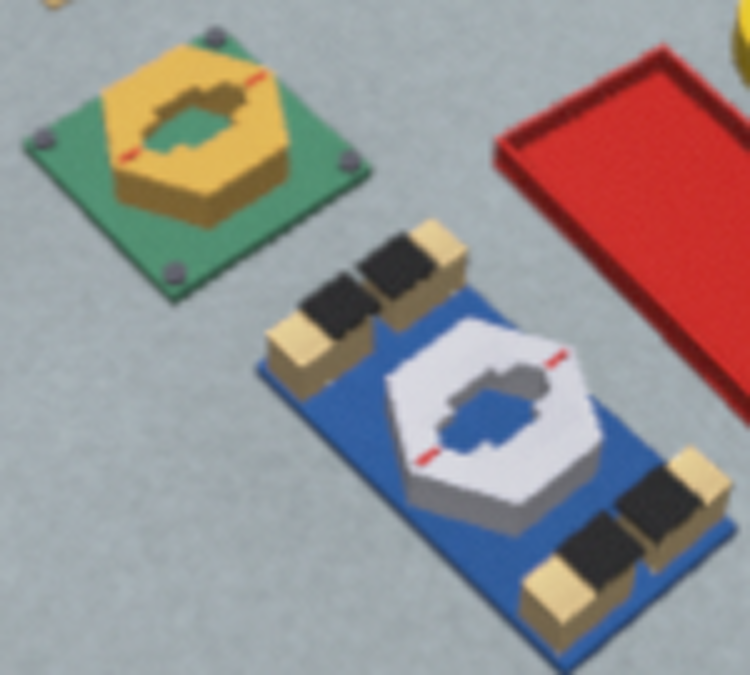

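```bash
cat > fit.py <<'E'
from h import *
from scipy.optimize import minimize
from scipy.spatial import ConvexHull
def prism(poly,z0,z1): return np.vstack([np.c_[poly,np.full(len(poly),z)] for z in(z0,z1)])
def hexp(w): 
    a=np.arange(6)*np.pi/3; return w/2/np.cos(np.pi/6)*np.c_[np.cos(a),np.sin(a)]
def rect(a,b): return np.array([[a,b],[a,-b],[-a,-b],[-a,b]])/2
def place(poly,p): c,s=np.cos(p[2]),np.sin(p[2]); return poly@np.array([[c,s],[-s,c]])+p[:2]
K=8
def sil(f,P,box):
    x0,y0,x1,y1=box;uv=proj(f,P);m=np.zeros(((y1-y0)*K,(x1-x0)*K),np.uint8)
    q=((uv-[x0,y0]+.5)*K-.5);h=cv2.convexHull((q*16).round().astype(np.int32).reshape(-1,1,2))
    cv2.fillConvexPoly(m,h,255,cv2.LINE_8,4);return m>0
def up(f,box):
    x0,y0,x1,y1=box;return cv2.resize(f["image"][y0:y1,x0:x1],None,fx=K,fy=K,interpolation=cv2.INTER_CUBIC)
def fitobj(views,poly,z0,z1,p0,maskfn,name=None):
    """views: list of frames"""
    data=[]
    for f in views:
        uv=proj(f,prism(place(poly,p0),z0,z1));lo=np.floor(uv.min(0)-6).astype(int);hi=np.ceil(uv.max(0)+6).astype(int)
        box=(*lo,*hi);im=up(f,box);m=maskfn(im,f is views[0]);data.append((f,box,m,im))
    def cost(p,d=data):
        return sum(np.mean(sil(f,prism(place(poly,p),z0,z1),b)^m) *1.0/ max(np.mean(m),1e-3) for f,b,m,_ in d)
    def run(d):
        best=None
        for th in(-.15,0,.15):
            s0=np.array(p0)+[0,0,th];sim=np.vstack([s0,s0+[.006,0,0],s0+[0,.006,0],s0+[0,0,.15]])
            o=minimize(cost,s0,args=(d,),method="Nelder-Mead",options=dict(initial_simplex=sim,xatol=1e-5,fatol=1e-5))
            if best is None or o.fun<best.fun: best=o
        return best
    res=[run(data)]+[run([d]) for d in data]
    for n,o in zip(["joint"]+["v%d"%i for i in range(len(data))],res): print(name,n,o.x[:2].round(4),np.degrees(o.x[2]).round(1),round(o.fun,3))
    if name:
        for i,(f,b,m,im) in enumerate(data):
            e=sil(f,prism(place(poly,res[0].x),z0,z1),b).astype(np.uint8);c,_=cv2.findContours(e,0,1);im=im.copy()
            cv2.drawContours(im,c,-1,(0,255,0),1);c,_=cv2.findContours(m.astype(np.uint8),0,1);cv2.drawContours(im,c,-1,(0,0,255),1)
            cv2.imwrite(f"pics/fit_{name}_{i}.png",im)
    return res
def big(m):
    n,l,s,_=cv2.connectedComponentsWithStats(m.astype(np.uint8));h,w=m.shape
    if n<2:return m
    return l==1+np.argmax(s[1:,4])
black=lambda im,first: big(im.max(2)<68)
def fill(m):
    c,_=cv2.findContours(big(m).astype(np.uint8),0,1);o=np.zeros(m.shape,np.uint8);cv2.drawContours(o,c,-1,1,-1);return o>0
def yellow(im,first):
    h=cv2.cvtColor(im,cv2.COLOR_BGR2HSV);return fill((h[...,0]<28)&(h[...,1]>90)&(h[...,2]>60))
def grey(im,first):
    h=cv2.cvtColor(im,cv2.COLOR_BGR2HSV);return fill((h[...,1]<75)&(h[...,2]>75))
E
cat > m1.py <<'E'
from fit import *
t=load("top0");s=load("side0")
print("plate tops",atz(t,[[222.5,191.5],[265,196]],.096).round(3))
for n,uv,th in(("L",[225,192],.6),("Rr",[266,196],.1)):
    p=atz(t,[uv],.09)[0];print(n,p)
    # long axis direction from top crop
    fitobj([t,s],rect(.052,.014),.066,.106,[p[0],p[1],-th if n=="L" else .2],black,n)
for n,uv,mk in(("gauge",[333,226.5],yellow),("cradle",[407.5,230],grey)):
    p=atz(t,[uv],.038)[0];fitobj([t,s],hexp(.088),.010,.038,[p[0],p[1],0],mk,n)
E
python3 m1.py
```

```text
plate tops [[0.547 0.352 0.096]
 [0.536 0.227 0.096]]
L [0.5462383  0.34552603 0.09      ]
L joint [0.5461 0.3451] -30.1 0.71
L v0 [0.545  0.3461] -32.4 0.334
L v1 [0.5487 0.351 ] -29.8 0.363
Rr [0.53708658 0.22449955 0.09      ]
Rr joint [0.5401 0.2244] 21.8 0.843
Rr v0 [0.5383 0.2239] 22.1 0.405
Rr v1 [0.5422 0.2235] 27.7 0.321
gauge joint [0.4594 0.0259] -1.8 0.075
gauge v0 [0.4588 0.026 ] -1.5 0.019
gauge v1 [0.461  0.0258] -1.6 0.032
cradle joint [ 0.4541 -0.1989] -0.2 0.515
cradle v0 [ 0.4531 -0.1987] -0.4 0.268
cradle v1 [ 0.4552 -0.1994] -0.4 0.226
```

```bash
python3 - <<'E'
import cv2,numpy as np
ims=[cv2.imread(f"pics/fit_{n}_{i}.png") for i in(0,1) for n in("L","Rr","gauge","cradle")]
H=290
def rs(im):
    k=min(195/im.shape[1],H/im.shape[0]);o=np.zeros((H,197,3),np.uint8);q=cv2.resize(im,None,fx=k,fy=k);o[:q.shape[0],:q.shape[1]]=q;return o
ims=[rs(i) for i in ims]
cv2.imwrite("pics/fits.png",np.vstack([np.hstack(ims[:4]),np.hstack(ims[4:])]))
E
```

```text
(no output)
```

View pics/fits.png

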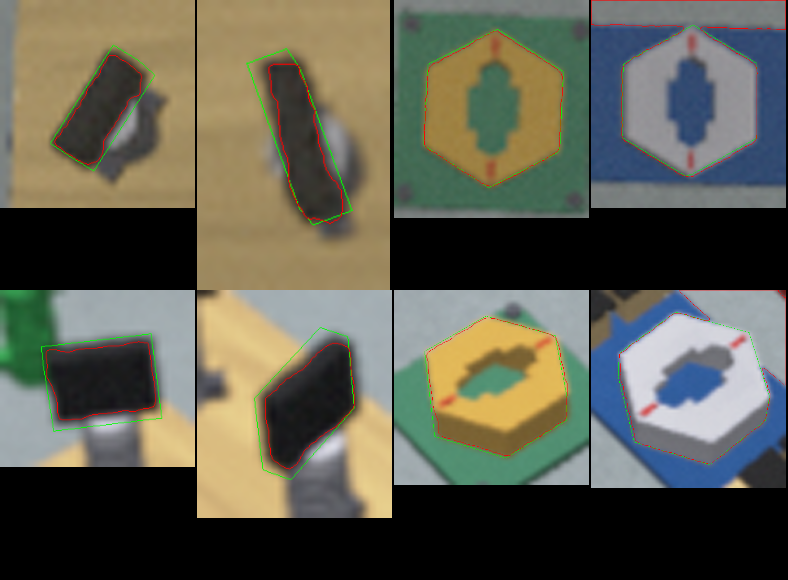

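```bash
cat > m2.py <<'E'
from fit import *
t=load("top0");s=load("side0")
for T in((85,95),(78,110)):
  mk=lambda im,first: big(im.max(2)<(T[0] if first else T[1]))
  for n,p in(("L",[.545,.348,-.53]),("Rr",[.538,.224,.3])):
    fitobj([t,s],rect(.052,.014),.066,.106,p,mk,n+str(T[0]))
import cv2
ims=[cv2.imread(f"pics/fit_{n}_{i}.png") for i in(0,1) for n in("L85","Rr85","L78","Rr78")]
def rs(im):
    k=min(195/im.shape[1],290/im.shape[0]);o=np.zeros((290,197,3),np.uint8);q=cv2.resize(im,None,fx=k,fy=k);o[:q.shape[0],:q.shape[1]]=q;return o
ims=[rs(i) for i in ims]
cv2.imwrite("pics/fits2.png",np.vstack([np.hstack(ims[:4]),np.hstack(ims[4:])]))
E
python3 m2.py
```

```text
L85 joint [0.5454 0.3449] -30.0 0.621
L85 v0 [0.5447 0.3452] -29.3 0.388
L85 v1 [0.5471 0.3479] -29.6 0.22
Rr85 joint [0.5394 0.2231] 19.7 0.595
Rr85 v0 [0.537 0.223] 19.8 0.258
Rr85 v1 [0.5424 0.2235] 24.7 0.209
L78 joint [0.5458 0.3445] -30.0 0.771
L78 v0 [0.5439 0.3456] -30.1 0.371
L78 v1 [0.5469 0.3474] -37.2 0.377
Rr78 joint [0.5393 0.2231] 20.0 0.775
Rr78 v0 [0.5371 0.223 ] 20.1 0.297
Rr78 v1 [0.5413 0.2222] 23.0 0.378
```

View pics/fits2.png

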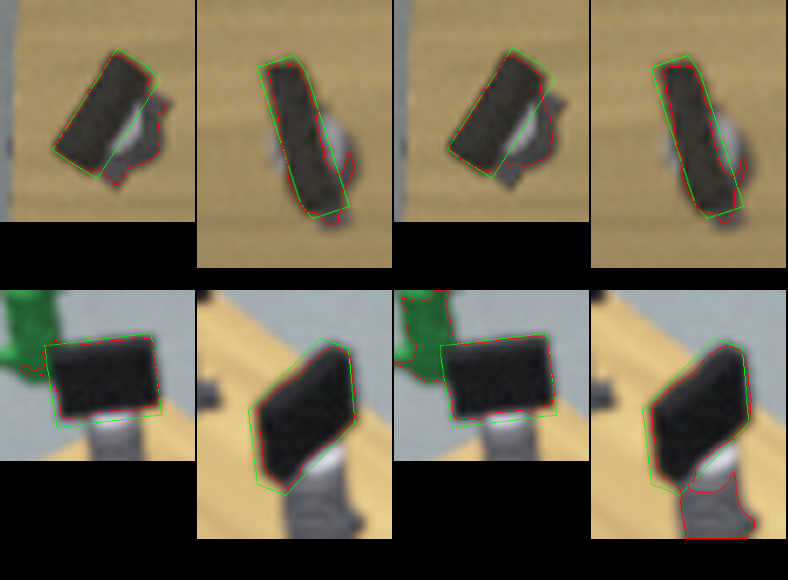

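```bash
cat > plan.py <<'E'
import sys
from h import *
from workcell import r
def yaw_of(Rm): # jaw (tool y) world yaw
    return np.degrees(np.arctan2(Rm[1,1],Rm[0,1]))
def cur():
    s=r.get_state();q=s["orientation"];return s,R.from_quat([q[1],q[2],q[3],q[0]]).as_matrix()
def plan(x,y,z,jaw,n,nturn=None):
    """n rows, straight shift, tool kept turning evenly"""
    s,M=cur();p=s["tool_pos"];d=np.array([x,y,z])-p
    ideal=lambda a:np.array([[np.sin(np.radians(a)),np.cos(np.radians(a)),0],[-np.cos(np.radians(a)),np.sin(np.radians(a)),0],[0,0,-1.]]).T if 0 else np.c_[[np.cos(np.radians(a)+np.pi/2),np.sin(np.radians(a)+np.pi/2),0],[np.cos(np.radians(a)),np.sin(np.radians(a)),0],[0,0,-1]]
    a0=yaw_of(M);T=ideal(jaw);nt=nturn or n
    print("clock %.3f tcp %s jaw %.2f tilt %s F %s M %s gap %.4f q %s"%(s["clock"],(p*1e3).round(1),a0,np.degrees(R.from_matrix(ideal(a0).T@M).as_rotvec()).round(2)[:2],s["wrist_force"].round(1),s["moment"].round(2),s["finger_gap"],np.degrees(s["q"]).round(0)))
    rv=R.from_matrix(M.T@T).as_rotvec(degrees=True);rem=d.copy();C=M.copy()
    print("total turn",rv.round(2),"shift mm in tool now",(M.T@d*1e3).round(1),"after turn",(T.T@d*1e3).round(1))
    for i in range(n):
        sh=(C.T@(d/n)*1e3).round(1);t=(rv/nt if i<nt else rv*0).round(2);print([*t.tolist(),*sh.tolist()]);C=C@R.from_rotvec(t,degrees=True).as_matrix()
def st():
    s,M=cur();p=s["tool_pos"];print("clock %.3f tcp %s jaw %.2f F %s M %s gap %.4f q %s"%(s["clock"],(p*1e3).round(1),yaw_of(M),s["wrist_force"].round(1),s["moment"].round(3),s["finger_gap"],np.degrees(s["q"]).round(0)))
if __name__=="__main__":
    a=[float(v) for v in sys.argv[1:]];plan(*a[:4],int(a[4])) if a else st()
E
python3 plan.py .5395 .2235 .262 110.5 10
python3 - <<'E'
from fit import *
t=load("top0");s=load("side0")
def red(im,first):
    h=cv2.cvtColor(im,cv2.COLOR_BGR2HSV);return fill(((h[...,0]<8)|(h[...,0]>170))&(h[...,1]>120)&(h[...,2]>50))
p=atz(t,[[400,176]],.022)[0]
fitobj([t,s],rect(.115,.2),0,.022,[p[0],p[1],-.05],red,"tray")
E
```

```text
clock 0.100 tcp [123.7 535.8 302.2] jaw 77.00 tilt [0.06 0.  ] F [-0.4 -0.4  0.1] M [-0.02 -0.02  0.  ] gap 0.0939 q [73. 17. 87.  0. 76. -4.]
total turn [-6.00e-02 -2.00e-02 -3.35e+01] shift mm in tool now [-475.4 -210.7   40.3] after turn [-280.1 -438.1   40.2]
[-0.01, -0.0, -3.35, -47.5, -21.1, 4.0]
[-0.01, -0.0, -3.35, -46.2, -23.8, 4.0]
[-0.01, -0.0, -3.35, -44.8, -26.5, 4.0]
[-0.01, -0.0, -3.35, -43.1, -29.0, 4.0]
[-0.01, -0.0, -3.35, -41.4, -31.5, 4.0]
[-0.01, -0.0, -3.35, -39.5, -33.9, 4.0]
[-0.01, -0.0, -3.35, -37.4, -36.1, 4.0]
[-0.01, -0.0, -3.35, -35.2, -38.3, 4.0]
[-0.01, -0.0, -3.35, -32.9, -40.2, 4.0]
[-0.01, -0.0, -3.35, -30.5, -42.1, 4.0]
tray joint [ 0.6226 -0.1781] -5.7 0.098
tray v0 [ 0.6215 -0.1781] -5.0 0.051
tray v1 [ 0.6239 -0.1782] -6.2 0.046
```

Request:
{"name": "play_rows", "arguments": {
  "moves": [
    [0, 0, -3.35, -47.5, -21, 4, 94],
    [0, 0, -3.35, -46, -24, 4, 94],
    [0, 0, -3.35, -45, -26.5, 4, 94],
    [0, 0, -3.35, -43, -29, 4, 94],
    [0, 0, -3.35, -41.5, -31.5, 4, 94]
  ]
}}

```text
clock: 0.72
tool_pos: [0.3327, 0.3785, 0.2824]
orientation: [-0.0, -0.034, 0.999, -0.0]
wrist_force: [1.2, 0.1, -0.2]
finger_gap: 0.094
```

Request:
{"name": "play_rows", "arguments": {
  "moves": [
    [0, 0, -3.35, -39.5, -34, 4, 94],
    [0, 0, -3.35, -37.5, -36, 4, 94],
    [0, 0, -3.35, -35, -38, 4, 94],
    [0, 0, -3.35, -33, -40, 4, 94],
    [0, 0, -3.35, -30.5, -42, 4, 94]
  ]
}}

```text
clock: 1.35
tool_pos: [0.5405, 0.223, 0.2622]
orientation: [-0.0, -0.179, 0.984, 0.0]
wrist_force: [-1.5, 0.8, 0.3]
finger_gap: 0.0939
```

```bash
python3 plan.py .5395 .2235 .262 110.5 1; python3 - <<'E'
from fit import *
t=snap("top",1);s=snap("side",1)
crop(s,215,60,345,205,4,"pics/s1.png")
for f in(t,s): print(f["image"].shape)
E
```

```text
clock 1.350 tcp [540.5 223.  262.2] jaw 110.62 tilt [-0.01  0.03] F [-1.5  0.8  0.3] M [ 0.02  0.   -0.02] gap 0.0939 q [ 19.  24.  84.   0.  72. -92.]
total turn [ 0.01 -0.03  0.12] shift mm in tool now [0.7 0.8 0.2] after turn [0.7 0.8 0.2]
[0.01, -0.03, 0.12, 0.7, 0.8, 0.2]
(400, 640, 3)
(400, 640, 3)
```

View pics/s1.png

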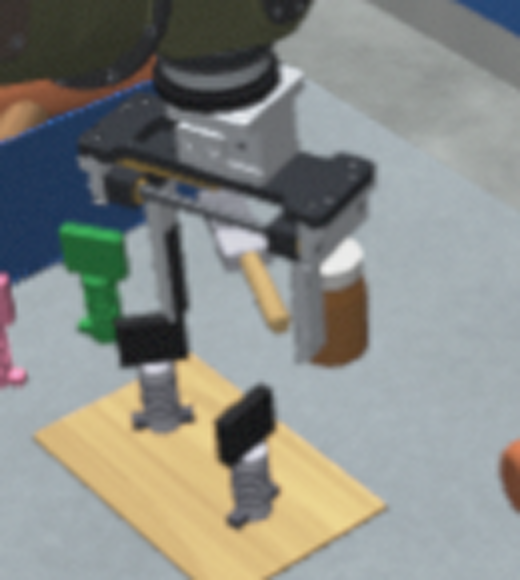

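```bash
python3 - <<'E'
from fit import *
from plan import cur
s=load("side1");t=load("top1")
st,M=cur();p=st["tool_pos"]
P=[p+M@[0,a,.097] for a in(-.047,.047)]+[p+M@[x,0,.160] for x in(-.026,0,.026)]
for n,f in(("side",s),("top",t)):
    uv=proj(f,P);print(n,uv.round(1))
    x0,y0=np.maximum(uv.mean(0)-[60,45],0).astype(int);crop(f,x0,y0,x0+120,y0+90,6,f"pics/{n}_chk1.png",uv)
E
```

```text
side [[289.2 149. ]
 [259.4 138.5]
 [281.1 156.7]
 [275.9 162. ]
 [270.7 167.5]]
top [[280.3 185.1]
 [248.3 196. ]
 [264.  185.6]
 [266.8 193.9]
 [269.6 202.3]]
```

View pics/side_chk1.png

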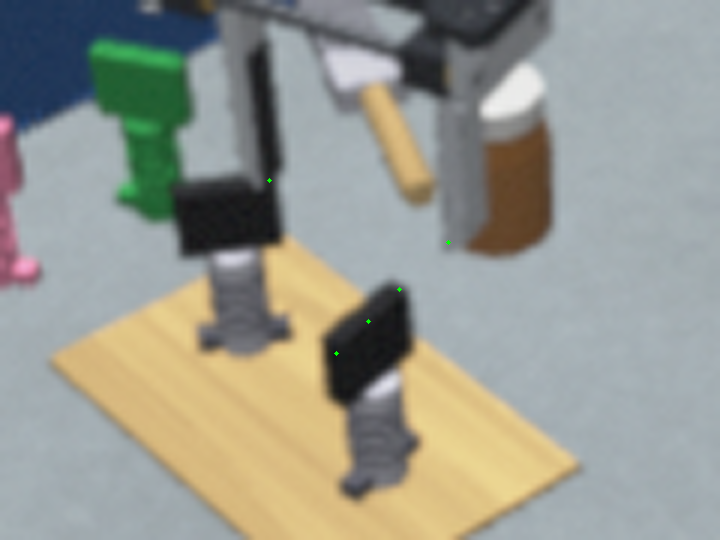

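View pics/top_chk1.png

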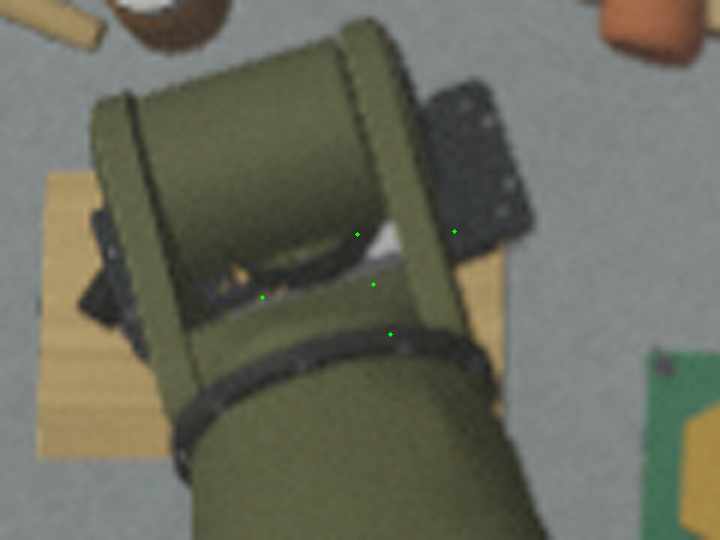

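Request:
{"name": "play_rows", "arguments": {
  "moves": [
    [0, 0, 0, 0.5, 0.8, 40, 94],
    [0, 0, 0, 0, 0, 40, 94],
    [0, 0, 0, 0, 0, 18, 60],
    [0, 0, 0, 0, 0, 0, 0],
    [0, 0, 0, 0, 0, 0, 0]
  ]
}}

```text
clock: 2.08
tool_pos: [0.539, 0.2251, 0.1662]
orientation: [0.001, -0.178, 0.984, 0.0]
wrist_force: [-0.2, 0.4, 0.6]
finger_gap: 0.0672
```

Request:
{"name": "play_rows", "arguments": {
  "moves": [
    [0, 0, 0, 0, 0, 0, 0],
    [0, 0, 0, 0, 0, 0, 0]
  ]
}}

```text
clock: 2.33
tool_pos: [0.5387, 0.2248, 0.1654]
orientation: [0.001, -0.178, 0.984, 0.0]
wrist_force: [0.8, -0.5, -0.4]
finger_gap: 0.0478
```

```bash
python3 plan.py
```

```text
clock 2.325 tcp [538.7 224.8 165.4] jaw 110.50 F [ 0.8 -0.5 -0.4] M [ 0.037  0.051 -0.07 ] gap 0.0478 q [ 19.  30.  89.  -0.  61. -91.]
```

Request:
{"name": "play_rows", "arguments": {
  "moves": [
    [0, 0, 0, 0, 0, 0, 0],
    [0, 0, 0, 0, 0, 0, 0],
    [0, 0, 0, 0, 0, 0, 0],
    [0, 0, 0, 0, 0, 0, 0],
    [0, 0, 0, 0, 0, 0, 0]
  ]
}}

```text
clock: 2.95
tool_pos: [0.5386, 0.2247, 0.1646]
orientation: [-0.0, -0.178, 0.984, -0.0]
wrist_force: [0.4, -0.8, -0.7]
finger_gap: 0.0134
```

```bash
python3 plan.py;python3 - <<'E'
from fit import *
s=snap("side",2)
crop(s,225,100,325,195,6,"pics/s2.png")
E
```

```text
clock 2.950 tcp [538.6 224.7 164.6] jaw 110.51 F [ 0.4 -0.8 -0.7] M [-0.161 -0.057  0.028] gap 0.0134 q [ 19.  30.  89.  -0.  61. -91.]
```

View pics/s2.png

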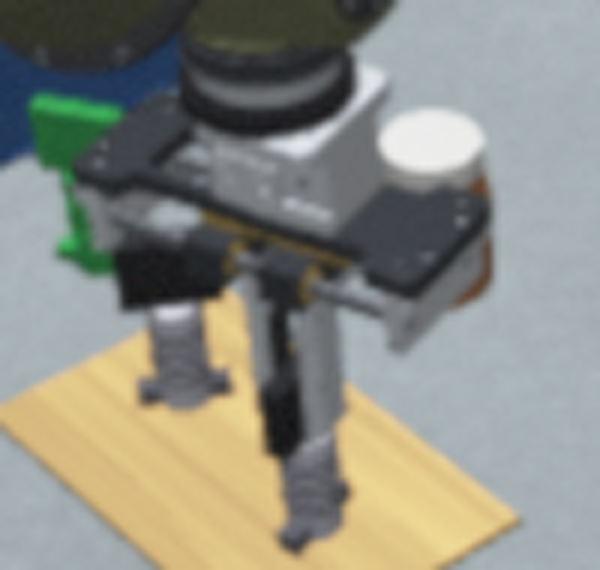

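Request:
{"name": "play_rows", "arguments": {
  "moves": [
    [0, 0, 0, 0, 0, -20, 0],
    [0, 0, 0, 0, 0, -50, 0]
  ]
}}

```text
clock: 3.25
tool_pos: [0.5377, 0.2245, 0.2331]
orientation: [-0.003, -0.178, 0.984, -0.0]
wrist_force: [0.4, -0.1, -2.5]
finger_gap: 0.0141
```

```bash
python3 plan.py .46 .026 .235 88.4 5
```

```text
clock 3.250 tcp [537.7 224.5 233.1] jaw 110.51 tilt [-0.02  0.31] F [ 0.4 -0.1 -2.5] M [ 0.12 -0.09  0.04] gap 0.0141 q [ 19.  25.  86.   0.  69. -91.]
total turn [-0.04 -0.31 22.11] shift mm in tool now [ 142.3 -158.7   -1.2] after turn [  72.1 -200.6   -1.9]
[-0.01, -0.06, 4.42, 28.5, -31.7, -0.2]
[-0.01, -0.06, 4.42, 25.9, -33.8, -0.3]
[-0.01, -0.06, 4.42, 23.3, -35.7, -0.3]
[-0.01, -0.06, 4.42, 20.4, -37.4, -0.3]
[-0.01, -0.06, 4.42, 17.5, -38.9, -0.4]
```

Request:
{"name": "play_rows", "arguments": {
  "moves": [
    [0, 0, 4.4, 28.5, -31.5, 0, 0],
    [0, 0, 4.4, 26, -34, 0, 0],
    [0, 0, 4.4, 23.5, -35.5, 0, 0],
    [0, 0, 4.4, 20.5, -37.5, 0, 0],
    [0, 0, 4.4, 17.5, -39, 0, 0]
  ]
}}

```text
clock: 3.88
tool_pos: [0.4597, 0.0252, 0.2345]
orientation: [-0.0, 0.014, 1.0, 0.0]
wrist_force: [0.4, 0.2, -3.1]
finger_gap: 0.0137
```

Request:
{"name": "play_rows", "arguments": {
  "moves": [
    [0, 0, 0, 0, 0, 0, 0],
    [0, 0, 0, 0, 0, 0, 0]
  ]
}}

```text
clock: 4.12
tool_pos: [0.4606, 0.0265, 0.2347]
orientation: [0.0, 0.013, 1.0, 0.0]
wrist_force: [-0.6, 0.5, -2.7]
finger_gap: 0.0136
```

```bash
cat > chk.py <<'E'
import sys
from fit import *
from plan import *
tag=sys.argv[1]; xl=float(sys.argv[2]) if len(sys.argv)>2 else 0
st()
s,M=cur();p=s["tool_pos"];f=snap("side",tag);foot=.158
# model screw: lug box, shank, thumb plate corners
def box(a,b,z0,z1): return [p+M@[xl+x,y,foot-z] for z in(z0,z1) for x in(-a/2,a/2) for y in(-b/2,b/2)]
a=np.linspace(0,2*np.pi,24)
P=box(.048,.012,0,.010)+box(.052,.014,.06,.1)+[p+M@[xl+.014*np.cos(t),.014*np.sin(t),foot-z] for z in(0,.06) for t in a]
uv=proj(f,P);lo=(uv.min(0)-18).astype(int);hi=(uv.max(0)+[18,30]).astype(int);k=6
crop(f,*lo,*hi,k,f"pics/chk{tag}.png",uv);print("origin",lo)
E
python3 chk.py 3
```

```text
clock 4.125 tcp [460.6  26.5 234.7] jaw 88.52 F [-0.6  0.5 -2.7] M [-0.006  0.011 -0.043] gap 0.0136 q [ -1.  10. 106.   0.  64. -90.]
origin [266 168]
```

View pics/chk3.png

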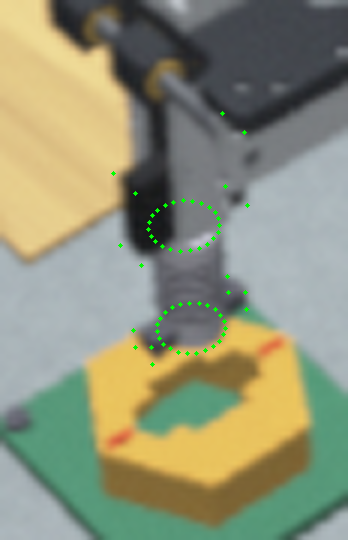

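Request:
{"name": "play_rows", "arguments": {
  "moves": [
    [0, 0, 0, -0.9, -0.8, 28, 0],
    [0, 0, 0, 0, 0, 0, 0]
  ]
}}

```text
clock: 4.42
tool_pos: [0.4609, 0.0262, 0.2052]
orientation: [-0.002, 0.012, 1.0, 0.0]
wrist_force: [-0.7, -0.4, -2.9]
finger_gap: 0.0136
```

```bash
python3 chk.py 4; python3 - <<'E'
from h import *
t=snap("top",4);crop(t,290,190,380,260,8,"pics/t4.png")
E
```

```text
clock 4.425 tcp [460.9  26.2 205.2] jaw 88.59 F [-0.7 -0.4 -2.9] M [ 0.044  0.004 -0.01 ] gap 0.0136 q [ -1.  13. 107.   0.  61. -90.]
origin [267 177]
```

View pics/chk4.png

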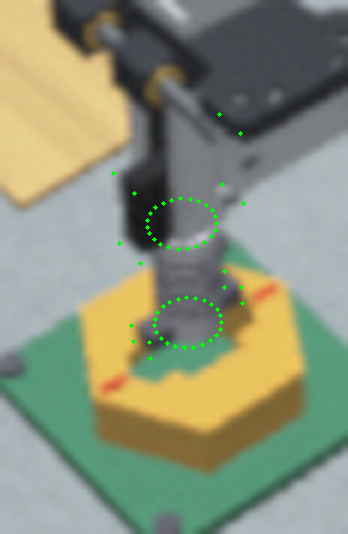

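View pics/t4.png

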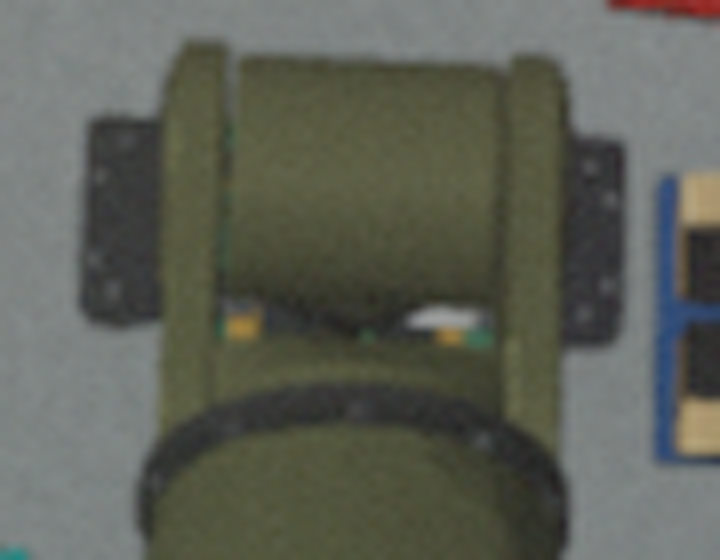

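Request:
{"name": "play_rows", "arguments": {
  "moves": [
    [0, 0, 0, 0.7, 0, 6, 0],
    [0, 0, 0, 0, 0, 6, 0],
    [0, 0, 0, 0, 0, 4, 0]
  ]
}}

```text
clock: 4.9
tool_pos: [0.4606, 0.0254, 0.1904]
orientation: [-0.0, 0.013, 1.0, -0.0]
wrist_force: [0.1, -0.4, -3.0]
finger_gap: 0.0139
```

```bash
python3 plan.py
```

```text
clock 4.900 tcp [460.6  25.4 190.4] jaw 88.51 F [ 0.1 -0.4 -3. ] M [ 0.026  0.073 -0.003] gap 0.0139 q [ -1.  14. 108.  -0.  58. -90.]
```

Request:
{"name": "play_rows", "arguments": {
  "moves": [
    [0, 0, 0, 0, 0, 10, 0],
    [0, 0, 0, 0, 0, 7, 0],
    [0, 0, 0, 0, 0, 2, 0]
  ]
}}

```text
clock: 5.28
tool_pos: [0.4605, 0.0254, 0.171]
orientation: [-0.001, 0.013, 1.0, 0.0]
wrist_force: [0.0, -0.2, -3.3]
finger_gap: 0.0138
```

Request:
{"name": "play_rows", "arguments": {
  "moves": [
    [0, 0, 0, 0, 0, 1.5, 0],
    [0, 0, 0, 0, 0, 0, 0]
  ]
}}

```text
clock: 5.52
tool_pos: [0.4607, 0.0254, 0.1702]
orientation: [0.0, 0.013, 1.0, 0.0]
wrist_force: [0.4, -0.4, -2.9]
finger_gap: 0.0139
```

```bash
python3 plan.py
```

```text
clock 5.525 tcp [460.7  25.4 170.2] jaw 88.50 F [ 0.4 -0.4 -2.9] M [-0.011 -0.014  0.025] gap 0.0139 q [ -1.  16. 109.   0.  56. -90.]
```

Still no contact (foot about 11.6 mm); I go slightly lower until the force tells.

Request:
{"name": "play_rows", "arguments": {
  "moves": [
    [0, 0, 0, 0, 0, 1, 0],
    [0, 0, 0, 0, 0, 0.5, 0],
    [0, 0, 0, 0, 0, 0, 0]
  ]
}}

```text
clock: 5.9
tool_pos: [0.4607, 0.0254, 0.1687]
orientation: [0.0, 0.013, 1.0, 0.0]
wrist_force: [0.3, -1.1, -2.2]
finger_gap: 0.0136
```

```bash
python3 plan.py
```

```text
clock 5.900 tcp [460.7  25.4 168.7] jaw 88.51 F [ 0.3 -1.1 -2.2] M [0.025 0.082 0.008] gap 0.0136 q [ -1.  16. 109.   0.  55. -90.]
```

Request:
{"name": "play_rows", "arguments": {
  "moves": [
    [0, 0, 0, 0, 0, 0.7, 0],
    [0, 0, 0, 0, 0, 0, 0]
  ]
}}

```text
clock: 6.15
tool_pos: [0.4608, 0.0254, 0.1685]
orientation: [0.0, 0.013, 1.0, -0.0]
wrist_force: [-2.5, 0.3, 6.4]
finger_gap: 0.0142
```

```bash
python3 plan.py
```

```text
clock 6.150 tcp [460.8  25.4 168.5] jaw 88.51 F [-2.5  0.3  6.4] M [0.003 0.75  0.048] gap 0.0142 q [ -1.  16. 109.  -0.  55. -90.]
```

Request:
{"name": "play_rows", "arguments": {
  "moves": [
    [0, 0, 5, 0, 0, -0.5, 0],
    [0, 0, 5, 0, 0, 0, 0],
    [0, 0, 5, 0, 0, 0, 0]
  ]
}}

```text
clock: 6.52
tool_pos: [0.4607, 0.0253, 0.1686]
orientation: [0.0, 0.145, 0.989, -0.0]
wrist_force: [-0.7, -2.1, 0.3]
finger_gap: 0.014
```

```bash
python3 plan.py
```

```text
clock 6.525 tcp [460.7  25.3 168.6] jaw 73.35 F [-0.7 -2.1  0.3] M [-0.392  0.212  0.033] gap 0.0140 q [ -1.  16. 109.  -0.  55. -75.]
```

Request:
{"name": "play_rows", "arguments": {
  "moves": [
    [0, 0, 5, 0, 0, 0, 0],
    [0, 0, 3, 0, 0, 0, 0]
  ]
}}

```text
clock: 6.78
tool_pos: [0.4607, 0.0253, 0.1686]
orientation: [0.0, 0.213, 0.977, -0.0]
wrist_force: [-0.9, -0.9, -0.6]
finger_gap: 0.0141
```

```bash
python3 plan.py
```

```text
clock 6.775 tcp [460.7  25.3 168.6] jaw 65.38 F [-0.9 -0.9 -0.6] M [-0.461  0.237 -0.014] gap 0.0141 q [ -1.  16. 109.  -0.  55. -67.]
```

Request:
{"name": "play_rows", "arguments": {
  "moves": [
    [0, 0, 3, 0, 0, 0, 0],
    [0, 0, 3, 0, 0, 0, 0]
  ]
}}

```text
clock: 7.02
tool_pos: [0.4607, 0.0253, 0.1686]
orientation: [0.0, 0.264, 0.965, -0.0]
wrist_force: [-0.7, -1.8, -0.4]
finger_gap: 0.014
```

```bash
python3 plan.py
```

```text
clock 7.025 tcp [460.7  25.3 168.6] jaw 59.41 F [-0.7 -1.8 -0.4] M [-0.363  0.303  0.02 ] gap 0.0140 q [ -1.  16. 109.  -0.  55. -61.]
```

Request:
{"name": "play_rows", "arguments": {
  "moves": [
    [0, 0, 3, 0, 0, 0, 0],
    [0, 0, 3, 0, 0, 0, 0]
  ]
}}

```text
clock: 7.28
tool_pos: [0.4606, 0.0253, 0.1686]
orientation: [0.0, 0.314, 0.949, -0.0]
wrist_force: [-1.1, -2.0, 0.9]
finger_gap: 0.0139
```

```bash
python3 plan.py
```

```text
clock 7.275 tcp [460.6  25.3 168.6] jaw 53.41 F [-1.1 -2.   0.9] M [-0.436  0.369  0.033] gap 0.0139 q [ -1.  16. 109.  -0.  55. -55.]
```

Request:
{"name": "play_rows", "arguments": {
  "moves": [
    [0, 0, 3, 0, 0, 0, 0],
    [0, 0, 3, 0, 0, 0, 0]
  ]
}}

```text
clock: 7.52
tool_pos: [0.4605, 0.0251, 0.1686]
orientation: [-0.0, 0.363, 0.932, -0.001]
wrist_force: [-2.1, -3.3, 2.2]
finger_gap: 0.0142
```

```bash
python3 plan.py
```

```text
clock 7.525 tcp [460.5  25.1 168.6] jaw 47.44 F [-2.1 -3.3  2.2] M [-0.795  0.678  0.405] gap 0.0142 q [ -1.  16. 109.  -0.  55. -49.]
```

Request:
{"name": "play_rows", "arguments": {
  "moves": [
    [0, 0, 2, 0, 0, 0, 0],
    [0, 0, 2, 0, 0, 0, 0]
  ]
}}

```text
clock: 7.78
tool_pos: [0.4606, 0.0252, 0.1686]
orientation: [0.0, 0.395, 0.919, -0.0]
wrist_force: [-2.3, -4.5, 2.7]
finger_gap: 0.0141
```

```bash
python3 plan.py
```

```text
clock 7.775 tcp [460.6  25.2 168.6] jaw 43.46 F [-2.3 -4.5  2.7] M [-1.065  0.888  0.692] gap 0.0141 q [ -1.  16. 109.  -0.  55. -45.]
```

Request:
{"name": "play_rows", "arguments": {
  "moves": [
    [0, 0, 2, 0, 0, 0, 0],
    [0, 0, 2, 0, 0, 0, 0]
  ]
}}

```text
clock: 8.02
tool_pos: [0.4606, 0.0254, 0.1686]
orientation: [-0.0, 0.427, 0.904, -0.0]
wrist_force: [-4.9, -2.7, 4.9]
finger_gap: 0.0151
```

```bash
python3 plan.py; python3 - <<'E'
from h import *
s=snap("side",5);crop(s,250,150,370,260,6,"pics/s5.png")
E
```

```text
clock 8.025 tcp [460.6  25.4 168.6] jaw 39.41 F [-4.9 -2.7  4.9] M [-0.724  1.093  0.733] gap 0.0151 q [ -1.  16. 109.  -0.  55. -41.]
```

View pics/s5.png

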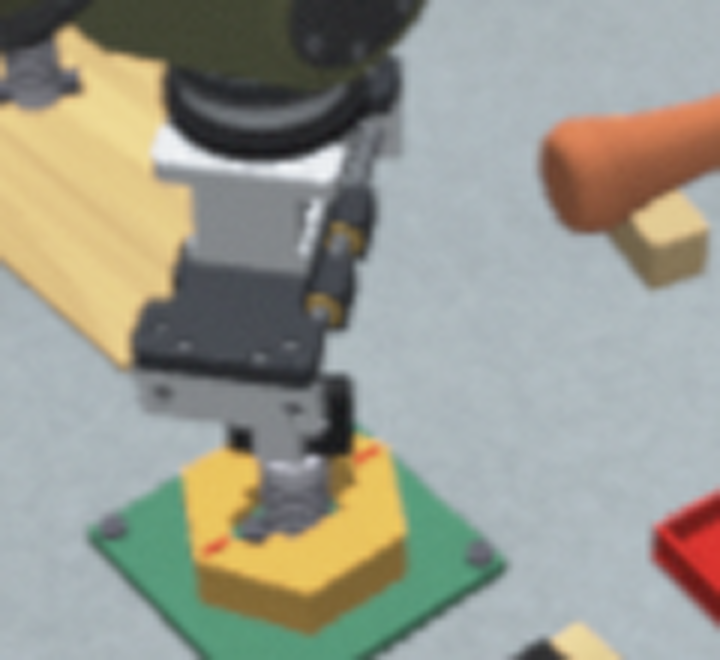

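Torque about z grew from about 0 to 0.73 N m from 41° on, and the jaws began to be pried open (gap 15.1 mm). This screw jams, so I turn it back by the 49° commanded.

Request:
{"name": "play_rows", "arguments": {
  "moves": [
    [0, 0, -7, 0, 0, 0, 0],
    [0, 0, -7, 0, 0, 0, 0],
    [0, 0, -7, 0, 0, 0, 0],
    [0, 0, -7, 0, 0, 0, 0],
    [0, 0, -7, 0, 0, 0, 0]
  ]
}}

```text
clock: 8.7
tool_pos: [0.4612, 0.0259, 0.1686]
orientation: [0.001, 0.134, 0.991, 0.001]
wrist_force: [0.6, 2.2, 1.0]
finger_gap: 0.014
```

```bash
python3 plan.py
```

```text
clock 8.700 tcp [461.2  25.9 168.6] jaw 74.64 F [0.6 2.2 1. ] M [ 0.579 -0.116 -0.019] gap 0.0140 q [ -1.  16. 109.   0.  55. -76.]
```

Request:
{"name": "play_rows", "arguments": {
  "moves": [
    [0, 0, -7, 0, 0, 0, 0],
    [0, 0, -7, 0, 0, 0, 0],
    [0, 0, 0, 0, 0, -4, 0],
    [0, 0, 0, 0, 0, -4, 0]
  ]
}}

```text
clock: 9.2
tool_pos: [0.4607, 0.0255, 0.1766]
orientation: [0.0, 0.015, 1.0, 0.0]
wrist_force: [-0.1, -0.1, -2.4]
finger_gap: 0.014
```

```bash
python3 chk.py 6
```

```text
clock 9.200 tcp [460.7  25.5 176.6] jaw 88.32 F [-0.1 -0.1 -2.4] M [-0.013 -0.048  0.005] gap 0.0140 q [ -1.  15. 109.   0.  57. -90.]
origin [268 186]
```

View pics/chk6.png

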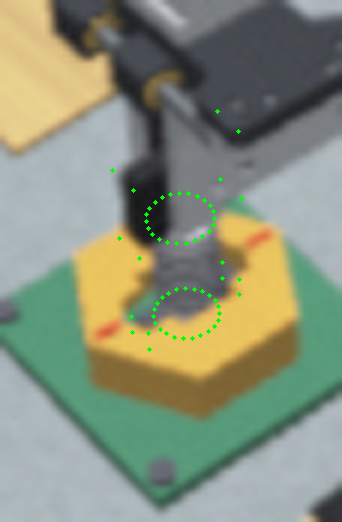

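Request:
{"name": "play_rows", "arguments": {
  "moves": [
    [0, 0, 0, 0, 0, -28, 0],
    [0, 0, 0, 0, 0, -32, 0]
  ]
}}

```text
clock: 9.5
tool_pos: [0.4605, 0.0254, 0.237]
orientation: [-0.0, 0.014, 1.0, 0.0]
wrist_force: [0.2, 0.3, -2.2]
finger_gap: 0.014
```

```bash
python3 plan.py .6225 -.178 .235 84.4 5
```

```text
clock 9.500 tcp [460.5  25.4 237. ] jaw 88.39 tilt [-0.01  0.06] F [ 0.2  0.3 -2.2] M [-0.01  0.   -0.01] gap 0.0140 q [ -1.  10. 105.   0.  65. -90.]
total turn [ 0.   -0.06  3.99] shift mm in tool now [-167.7 -198.8    1.8] after turn [-181.1 -186.7    2. ]
[0.0, -0.01, 0.8, -33.5, -39.8, 0.4]
[0.0, -0.01, 0.8, -34.1, -39.3, 0.4]
[0.0, -0.01, 0.8, -34.6, -38.8, 0.4]
[0.0, -0.01, 0.8, -35.2, -38.3, 0.4]
[0.0, -0.01, 0.8, -35.7, -37.8, 0.4]
```

Request:
{"name": "play_rows", "arguments": {
  "moves": [
    [0, 0, 0.8, -33.5, -40, 0, 0],
    [0, 0, 0.8, -34, -39, 0, 0],
    [0, 0, 0.8, -34.5, -39, 0, 0],
    [0, 0, 0.8, -35, -38, 0, 0],
    [0, 0, 0.8, -35.5, -38, 0, 0]
  ]
}}

```text
clock: 10.12
tool_pos: [0.6233, -0.179, 0.2363]
orientation: [0.0, 0.049, 0.999, 0.0]
wrist_force: [0.2, 0.7, -2.2]
finger_gap: 0.0136
```

Request:
{"name": "play_rows", "arguments": {
  "moves": [
    [0, 0, 0, 0, 0, 35, 0],
    [0, 0, 0, 0, 0, 25, 0],
    [0, 0, 0, 0, 0, 6, 0],
    [0, 0, 0, 0, 0, 2, 0],
    [0, 0, 0, 0, 0, 0, 0]
  ]
}}

```text
clock: 10.75
tool_pos: [0.6228, -0.1776, 0.1696]
orientation: [0.001, 0.048, 0.999, -0.0]
wrist_force: [-0.5, 0.4, -2.6]
finger_gap: 0.0137
```

```bash
python3 chk.py 7
```

```text
clock 10.750 tcp [ 622.8 -177.6  169.6] jaw 84.49 F [-0.5  0.4 -2.6] M [-0.     0.003  0.026] gap 0.0137 q [ -19.   37.   77.    0.   66. -104.]
origin [373 202]
```

View pics/chk7.png

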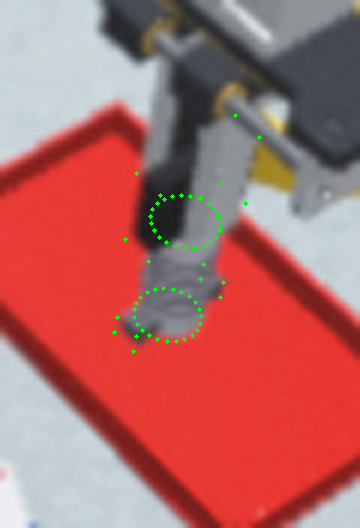

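Request:
{"name": "play_rows", "arguments": {
  "moves": [
    [0, 0, 0, 0, 0, 5, 0],
    [0, 0, 0, 0, 0, 1.2, 0],
    [0, 0, 0, 0, 0, 0, 0]
  ]
}}

```text
clock: 11.18
tool_pos: [0.6225, -0.1776, 0.1626]
orientation: [0.0, 0.048, 0.999, -0.0]
wrist_force: [-1.3, 0.1, 1.8]
finger_gap: 0.0137
```

```bash
python3 plan.py
```

```text
clock 11.175 tcp [ 622.5 -177.6  162.6] jaw 84.50 F [-1.3  0.1  1.8] M [0.244 0.374 0.03 ] gap 0.0137 q [ -19.   37.   77.    0.   65. -104.]
```

Request:
{"name": "play_rows", "arguments": {
  "moves": [
    [0, 0, 0, 0, 0, 0.8, 0],
    [0, 0, 0, 0, 0, 0, 0]
  ]
}}

```text
clock: 11.42
tool_pos: [0.6227, -0.1776, 0.1625]
orientation: [0.001, 0.048, 0.999, -0.0]
wrist_force: [-2.9, 1.3, 8.7]
finger_gap: 0.0138
```

```bash
python3 plan.py
```

```text
clock 11.425 tcp [ 622.7 -177.6  162.5] jaw 84.51 F [-2.9  1.3  8.7] M [ 0.361  0.796 -0.025] gap 0.0138 q [ -19.   37.   77.    0.   65. -104.]
```

Standing on the tray floor; I back off 0.5 mm and open slowly.

Request:
{"name": "play_rows", "arguments": {
  "moves": [
    [0, 0, 0, 0, 0, -0.5, 14],
    [0, 0, 0, 0, 0, 0, 20],
    [0, 0, 0, 0, 0, 0, 30],
    [0, 0, 0, 0, 0, 0, 50],
    [0, 0, 0, 0, 0, 0, 50]
  ]
}}

```text
clock: 12.05
tool_pos: [0.6225, -0.1776, 0.1619]
orientation: [-0.0, 0.048, 0.999, 0.0]
wrist_force: [1.1, 0.5, 0.2]
finger_gap: 0.0463
```

Request:
{"name": "play_rows", "arguments": {
  "moves": [
    [0, 0, 0, 0, 0, -20, 60],
    [0, 0, 0, 0, 0, -50, 70],
    [0, 0, 0, 0, 0, -30, 70]
  ]
}}

```text
clock: 12.42
tool_pos: [0.6227, -0.1777, 0.2661]
orientation: [0.002, 0.048, 0.999, -0.001]
wrist_force: [-0.2, -0.8, -0.2]
finger_gap: 0.0702
```

```bash
python3 plan.py .546 .3465 .262 60 11; python3 - <<'E'
from h import *
s=snap("side",8);cv2.imwrite("pics/s8.png",s["image"])
E
```

```text
clock 12.425 tcp [ 622.7 -177.7  266.1] jaw 84.51 tilt [ 0.05 -0.21] F [-0.2 -0.8 -0.2] M [ 0.04  0.09 -0.06] gap 0.0702 q [ -19.   31.   72.   -0.   76. -104.]
total turn [-1.000e-02  2.200e-01  2.451e+01] shift mm in tool now [126.6 514.5   3.2] after turn [328.6 415.6   4.1]
[-0.0, 0.02, 2.23, 11.5, 46.8, 0.3]
[-0.0, 0.02, 2.23, 13.3, 46.3, 0.3]
[-0.0, 0.02, 2.23, 15.1, 45.7, 0.3]
[-0.0, 0.02, 2.23, 16.9, 45.1, 0.3]
[-0.0, 0.02, 2.23, 18.6, 44.4, 0.3]
[-0.0, 0.02, 2.23, 20.3, 43.7, 0.3]
[-0.0, 0.02, 2.23, 22.0, 42.8, 0.3]
[-0.0, 0.02, 2.23, 23.7, 41.9, 0.3]
[-0.0, 0.02, 2.23, 25.3, 41.0, 0.3]
[-0.0, 0.02, 2.23, 26.9, 40.0, 0.4]
[-0.0, 0.02, 2.23, 28.4, 38.9, 0.4]
```

View pics/s8.png

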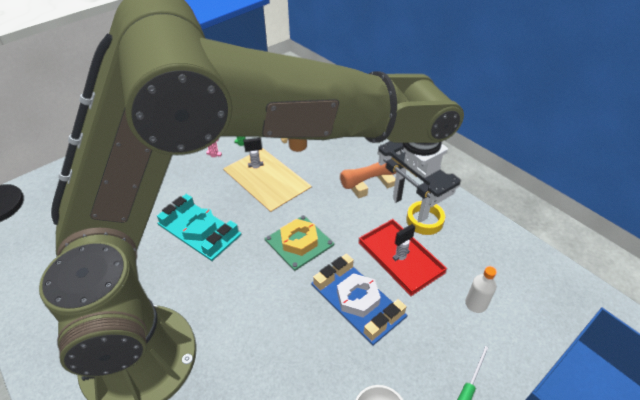

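The picture shows the first screw upright in the red tray at (403,243) and the second on the board at (254,150). I go to the second.

Request:
{"name": "play_rows", "arguments": {
  "moves": [
    [0, 0, 2.2, 11.5, 47, 0, 94],
    [0, 0, 2.2, 13.5, 46.5, 0, 94],
    [0, 0, 2.2, 15, 45.5, 0, 94],
    [0, 0, 2.2, 17, 45, 0, 94],
    [0, 0, 2.2, 18.5, 44.5, 0, 94]
  ]
}}

```text
clock: 13.1
tool_pos: [0.5869, 0.0623, 0.2634]
orientation: [0.001, 0.144, 0.99, 0.0]
wrist_force: [0.2, 0.1, 0.5]
finger_gap: 0.0936
```

Request:
{"name": "play_rows", "arguments": {
  "moves": [
    [0, 0, 2.2, 20.5, 43.5, 0.5, 94],
    [0, 0, 2.2, 22, 43, 0.5, 94],
    [0, 0, 2.2, 23.5, 42, 0.5, 94],
    [0, 0, 2.2, 25.5, 41, 0.5, 94],
    [0, 0, 2.2, 27, 40, 0.5, 94]
  ]
}}

```text
clock: 13.72
tool_pos: [0.5509, 0.3007, 0.2609]
orientation: [0.001, 0.238, 0.971, 0.0]
wrist_force: [0.3, -0.6, 0.2]
finger_gap: 0.0938
```

```bash
python3 plan.py .546 .3465 .262 60 1
```

```text
clock 13.725 tcp [550.9 300.7 260.9] jaw 62.43 tilt [-0.06 -0.05] F [ 0.3 -0.6  0.2] M [ 0.05 -0.06 -0.02] gap 0.0938 q [ 25.  29.  76.  -0.  75. -37.]
total turn [0.07 0.05 2.43] shift mm in tool now [25.5 38.3 -1.1] after turn [27.1 37.2 -1.1]
[0.07, 0.05, 2.43, 25.5, 38.3, -1.1]
```

Request:
{"name": "play_rows", "arguments": {
  "moves": [
    [0, 0, 2.4, 25.5, 38.3, -1, 94],
    [0, 0, 0, 0, 0, 0, 94]
  ]
}}

```text
clock: 13.98
tool_pos: [0.5454, 0.3475, 0.2614]
orientation: [0.0, 0.256, 0.967, 0.0]
wrist_force: [-0.2, -0.7, 0.3]
finger_gap: 0.0938
```

```bash
python3 plan.py .546 .3465 .262 60 1; python3 - <<'E'
from fit import *
from plan import cur
s=snap("side",9)
st,M=cur();p=st["tool_pos"]
P=[p+M@[0,a,.097] for a in(-.047,.047)]+[p+M@[x,y,.156] for x in(-.026,0,.026) for y in(-.007,.007)]
uv=proj(s,P);x0,y0=np.maximum(uv.mean(0)-[45,40],0).astype(int);crop(s,x0,y0,x0+90,y0+80,7,"pics/s9.png",uv)
E
```

```text
clock 13.975 tcp [545.4 347.5 261.4] jaw 60.28 tilt [-0.06 -0.02] F [-0.2 -0.7  0.3] M [-0.08  0.06  0.02] gap 0.0938 q [ 29.  31.  73.   0.  76. -31.]
total turn [0.06 0.02 0.28] shift mm in tool now [-1.  -0.6 -0.6] after turn [-1.1 -0.6 -0.6]
[0.06, 0.02, 0.28, -1.0, -0.6, -0.6]
```

View pics/s9.png

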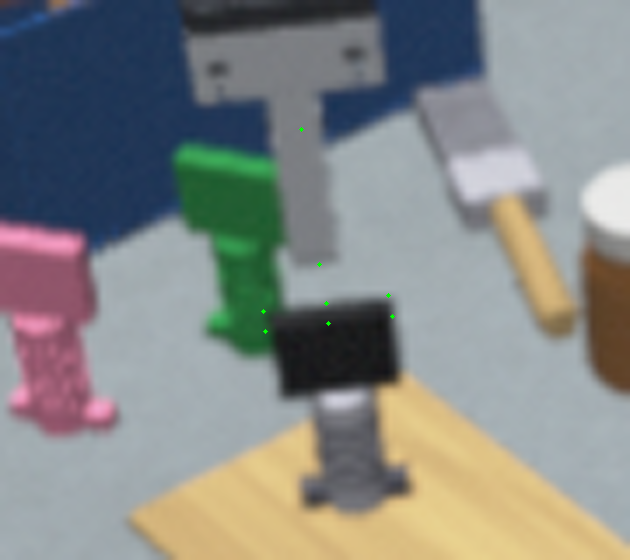

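Request:
{"name": "play_rows", "arguments": {
  "moves": [
    [0, 0, 0.3, -1.5, -0.5, 40, 94],
    [0, 0, 0, 0, 0, 40, 50],
    [0, 0, 0, 0, 0, 16.5, 20],
    [0, 0, 0, 0, 0, 0, 0],
    [0, 0, 0, 0, 0, 0, 0]
  ]
}}

```text
clock: 14.65
tool_pos: [0.548, 0.3438, 0.1659]
orientation: [0.001, 0.261, 0.965, 0.001]
wrist_force: [-0.2, 0.0, 1.2]
finger_gap: 0.0573
```

Request:
{"name": "play_rows", "arguments": {
  "moves": [
    [0, 0, 0, 0, 0, 0, 0],
    [0, 0, 0, 0, 0, 0, 0],
    [0, 0, 0, 0, 0, 0, 0],
    [0, 0, 0, 0, 0, 0, 0],
    [0, 0, 0, 0, 0, 0, 0]
  ]
}}

```text
clock: 15.28
tool_pos: [0.5474, 0.3437, 0.164]
orientation: [0.0, 0.26, 0.965, 0.0]
wrist_force: [1.0, 0.1, 0.1]
finger_gap: 0.014
```

```bash
python3 plan.py
```

```text
clock 15.275 tcp [547.4 343.7 164. ] jaw 59.80 F [1.  0.1 0.1] M [-0.039  0.023 -0.015] gap 0.0140 q [ 29.  37.  78.   0.  66. -31.]
```

Request:
{"name": "play_rows", "arguments": {
  "moves": [
    [0, 0, 0, 0, 0, 0, 0],
    [0, 0, 0, 0, 0, -20, 0],
    [0, 0, 0, 0, 0, -50, 0]
  ]
}}

```text
clock: 15.65
tool_pos: [0.5467, 0.3433, 0.2334]
orientation: [-0.002, 0.26, 0.965, -0.002]
wrist_force: [0.2, -0.5, -3.3]
finger_gap: 0.0137
```

```bash
python3 plan.py .4605 .0257 .235 88.5 7
```

```text
clock 15.650 tcp [546.7 343.3 233.4] jaw 59.80 tilt [0.23 0.14] F [ 0.2 -0.5 -3.3] M [-0.04 -0.04 -0.  ] gap 0.0137 q [ 29.  33.  74.   0.  73. -31.]
total turn [ -0.19  -0.2  -28.7 ] shift mm in tool now [ -85.2 -317.9   -0.5] after turn [  77.9 -319.8   -1.6]
[-0.03, -0.03, -4.1, -12.2, -45.4, -0.1]
[-0.03, -0.03, -4.1, -8.9, -46.2, -0.1]
[-0.03, -0.03, -4.1, -5.6, -46.7, -0.1]
[-0.03, -0.03, -4.1, -2.2, -47.0, -0.1]
[-0.03, -0.03, -4.1, 1.1, -47.0, -0.2]
[-0.03, -0.03, -4.1, 4.5, -46.8, -0.2]
[-0.03, -0.03, -4.1, 7.8, -46.4, -0.2]
```

Request:
{"name": "play_rows", "arguments": {
  "moves": [
    [0, 0, -4.1, -12, -45.5, 0, 0],
    [0, 0, -4.1, -9, -46, 0, 0],
    [0, 0, -4.1, -5.5, -46.5, 0, 0],
    [0, 0, -4.1, -2, -47, 0, 0],
    [0, 0, -4.1, 1, -47, 0, 0]
  ]
}}

```text
clock: 16.27
tool_pos: [0.4851, 0.1158, 0.2351]
orientation: [0.001, 0.083, 0.997, 0.0]
wrist_force: [1.4, -0.4, -3.2]
finger_gap: 0.0138
```

Request:
{"name": "play_rows", "arguments": {
  "moves": [
    [0, 0, -4.1, 4.5, -47, 0, 0],
    [0, 0, -4.1, 8, -46.5, 0, 0],
    [0, 0, 0, 0, 0, 28, 0],
    [0, 0, 0, 0, 0, 0, 0]
  ]
}}

```text
clock: 16.77
tool_pos: [0.4603, 0.0258, 0.2057]
orientation: [-0.001, 0.014, 1.0, 0.0]
wrist_force: [0.2, -0.5, -3.4]
finger_gap: 0.0133
```

```bash
python3 chk.py 10; python3 plan.py .4605 .0257 .206 88.5 1
```

```text
clock 16.775 tcp [460.3  25.8 205.7] jaw 88.45 F [ 0.2 -0.5 -3.4] M [0.107 0.024 0.001] gap 0.0133 q [ -1.  12. 107.   0.  61. -90.]
origin [267 177]
clock 16.825 tcp [460.8  26.2 206.7] jaw 88.50 tilt [-0.    0.03] F [ 0.7 -0.1 -1.5] M [ 0.05 -0.08 -0.01] gap 0.0139 q [ -1.  12. 107.   0.  61. -90.]
total turn [ 0.   -0.03 -0.  ] shift mm in tool now [ 0.3 -0.5  0.7] after turn [ 0.3 -0.5  0.7]
[0.0, -0.03, -0.0, 0.3, -0.5, 0.7]
```

View pics/chk10.png

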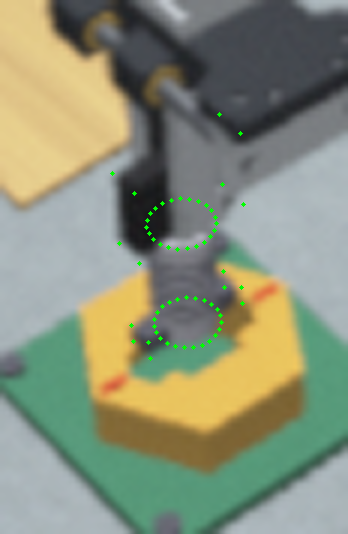

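```bash
python3 - <<'E'
from h import *
a=load("side4");b=load("side10")
x0,y0,x1,y1=282,212,314,240
A,B=[cv2.resize(f["image"][y0:y1,x0:x1],None,fx=12,fy=12,interpolation=cv2.INTER_CUBIC) for f in(a,b)]
cv2.imwrite("pics/cmp.png",np.hstack([A,B]))
# local axes px/mm at nut
c=np.array([.4605,.026,.047]);u=proj(a,[c,c+[.01,0,0],c+[0,.01,0],c+[0,0,.01]]);print((u[1:]-u[0])*1.2)
E
```

```text
[[ 3.72639957 -2.34052884]
 [-2.96257498 -2.70465436]
 [-0.21032423 -3.17952971]]
```

View pics/cmp.png

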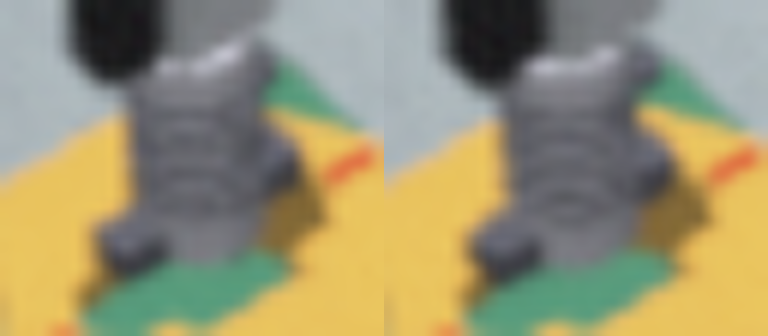

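Request:
{"name": "play_rows", "arguments": {
  "moves": [
    [0, 0, 0, -2.3, -0.6, 4, 0],
    [0, 0, 0, 0, 0, 6, 0],
    [0, 0, 0, 0, 0, 5, 0],
    [0, 0, 0, 0, 0, 0, 0]
  ]
}}

```text
clock: 17.32
tool_pos: [0.4629, 0.0255, 0.1906]
orientation: [-0.0, 0.013, 1.0, 0.0]
wrist_force: [-0.4, -0.1, -2.4]
finger_gap: 0.0141
```

```bash
python3 chk.py 11
```

```text
clock 17.325 tcp [462.9  25.5 190.6] jaw 88.52 F [-0.4 -0.1 -2.4] M [-0.023 -0.02   0.001] gap 0.0141 q [ -1.  14. 108.  -0.  59. -90.]
origin [268 181]
```

View pics/chk11.png

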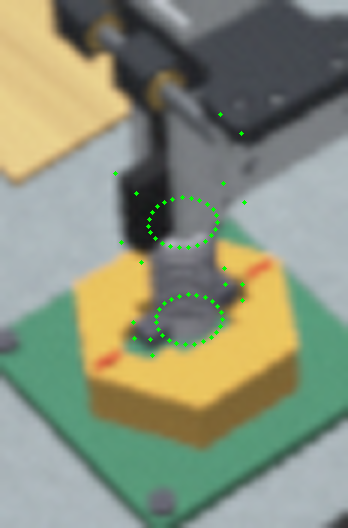

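Entering cleanly without force. On down to the floor.

Request:
{"name": "play_rows", "arguments": {
  "moves": [
    [0, 0, 0, 0, 0, 10, 0],
    [0, 0, 0, 0, 0, 8, 0],
    [0, 0, 0, 0, 0, 3, 0],
    [0, 0, 0, 0, 0, 1, 0],
    [0, 0, 0, 0, 0, 0, 0]
  ]
}}

```text
clock: 18.0
tool_pos: [0.4632, 0.0254, 0.169]
orientation: [0.0, 0.013, 1.0, -0.0]
wrist_force: [-0.1, -0.9, -4.6]
finger_gap: 0.014
```

```bash
python3 plan.py
```

```text
clock 18.000 tcp [463.2  25.4 169. ] jaw 88.51 F [-0.1 -0.9 -4.6] M [ 0.038  0.033 -0.011] gap 0.0140 q [ -1.  16. 108.  -0.  56. -90.]
```

Request:
{"name": "play_rows", "arguments": {
  "moves": [
    [0, 0, 0, 0, 0, 0.8, 0],
    [0, 0, 0, 0, 0, 0, 0]
  ]
}}

```text
clock: 18.25
tool_pos: [0.4631, 0.0254, 0.1682]
orientation: [0.0, 0.013, 1.0, 0.0]
wrist_force: [-0.4, 1.0, -2.4]
finger_gap: 0.0137
```

```bash
python3 plan.py
```

```text
clock 18.250 tcp [463.1  25.4 168.2] jaw 88.50 F [-0.4  1.  -2.4] M [-0.021 -0.013  0.026] gap 0.0137 q [ -1.  16. 109.   0.  55. -90.]
```

Request:
{"name": "play_rows", "arguments": {
  "moves": [
    [0, 0, 0, 0, 0, 0.5, 0],
    [0, 0, 0, 0, 0, 0, 0]
  ]
}}

```text
clock: 18.5
tool_pos: [0.4632, 0.0254, 0.1679]
orientation: [0.0, 0.013, 1.0, -0.0]
wrist_force: [-1.4, 0.5, 1.5]
finger_gap: 0.0138
```

```bash
python3 plan.py
```

```text
clock 18.500 tcp [463.2  25.4 167.9] jaw 88.51 F [-1.4  0.5  1.5] M [0.032 0.352 0.018] gap 0.0138 q [ -1.  16. 109.  -0.  55. -90.]
```

Touching the floor (z force +4 N over the weight). Now the turn, in 5° steps with the pivot compensation.

Request:
{"name": "play_rows", "arguments": {
  "moves": [
    [0, 0, 5, 0, -0.23, -0.2, 0],
    [0, 0, 5, 0, -0.23, 0, 0],
    [0, 0, 5, 0, -0.23, 0, 0],
    [0, 0, 5, 0, -0.23, 0, 0]
  ]
}}

```text
clock: 19.0
tool_pos: [0.4631, 0.0245, 0.1679]
orientation: [0.0, 0.188, 0.982, 0.0]
wrist_force: [0.1, -0.1, -2.8]
finger_gap: 0.0136
```

```bash
python3 plan.py
```

```text
clock 19.000 tcp [463.1  24.5 167.9] jaw 68.34 F [ 0.1 -0.1 -2.8] M [ 0.013 -0.078  0.035] gap 0.0136 q [ -1.  16. 109.  -0.  55. -70.]
```

Request:
{"name": "play_rows", "arguments": {
  "moves": [
    [0, 0, 4, 0, -0.2, 0, 0],
    [0, 0, 4, 0, -0.2, 0, 0]
  ]
}}

```text
clock: 19.25
tool_pos: [0.4629, 0.0242, 0.1679]
orientation: [0.0, 0.256, 0.967, 0.0]
wrist_force: [0.6, -0.2, -1.5]
finger_gap: 0.0142
```

```bash
python3 plan.py
```

```text
clock 19.250 tcp [462.9  24.2 167.9] jaw 60.37 F [ 0.6 -0.2 -1.5] M [-0.006 -0.012  0.025] gap 0.0142 q [ -2.  16. 109.   0.  55. -62.]
```

Request:
{"name": "play_rows", "arguments": {
  "moves": [
    [0, 0, 4, 0, -0.2, 0, 0],
    [0, 0, 4, 0, -0.2, 0, 0]
  ]
}}

```text
clock: 19.5
tool_pos: [0.4627, 0.0238, 0.1679]
orientation: [0.0, 0.322, 0.947, 0.0]
wrist_force: [0.2, -1.3, -1.8]
finger_gap: 0.0138
```

```bash
python3 plan.py
```

```text
clock 19.500 tcp [462.7  23.8 167.9] jaw 52.37 F [ 0.2 -1.3 -1.8] M [-0.085 -0.078 -0.005] gap 0.0138 q [ -2.  16. 109.  -0.  55. -54.]
```

Request:
{"name": "play_rows", "arguments": {
  "moves": [
    [0, 0, 4, 0, -0.2, 0, 0],
    [0, 0, 4, 0, -0.2, 0, 0],
    [0, 0, 4, 0, -0.2, 0, 0]
  ]
}}

```text
clock: 19.88
tool_pos: [0.4623, 0.0233, 0.1679]
orientation: [0.0, 0.42, 0.908, 0.0]
wrist_force: [-0.0, -0.2, -2.4]
finger_gap: 0.0139
```

```bash
python3 plan.py
```

```text
clock 19.875 tcp [462.3  23.3 167.9] jaw 40.37 F [-0.  -0.2 -2.4] M [-0.084 -0.037  0.039] gap 0.0139 q [ -2.  16. 109.  -0.  55. -42.]
```

Request:
{"name": "play_rows", "arguments": {
  "moves": [
    [0, 0, 6, 0, -0.28, 0, 0],
    [0, 0, 6, 0, -0.28, 0, 0],
    [0, 0, 6, 0, -0.28, 0, 0]
  ]
}}

```text
clock: 20.25
tool_pos: [0.4616, 0.0229, 0.1679]
orientation: [0.0, 0.557, 0.831, 0.0]
wrist_force: [0.8, -0.0, -1.5]
finger_gap: 0.0137
```

```bash
python3 plan.py
```

```text
clock 20.250 tcp [461.6  22.9 167.9] jaw 22.31 F [ 0.8 -0.  -1.5] M [-0.079 -0.054 -0.038] gap 0.0137 q [ -2.  16. 109.  -0.  55. -24.]
```

Request:
{"name": "play_rows", "arguments": {
  "moves": [
    [0, 0, 8, 0, -0.37, 0, 0],
    [0, 0, 8, 0, -0.37, 0, 0],
    [0, 0, 8, 0, -0.37, 0, 0]
  ]
}}

```text
clock: 20.62
tool_pos: [0.4605, 0.0226, 0.1679]
orientation: [0.0, 0.718, 0.696, 0.0]
wrist_force: [-0.4, 0.8, -1.9]
finger_gap: 0.0138
```

```bash
python3 plan.py;python3 - <<'E'
from h import *
s=snap("side",12);crop(s,250,150,370,260,6,"pics/s12.png")
E
```

```text
clock 20.625 tcp [460.5  22.6 167.9] jaw -1.76 F [-0.4  0.8 -1.9] M [-0.169 -0.04   0.009] gap 0.0138 q [ -2.  16. 109.  -0.  55.   0.]
```

View pics/s12.png

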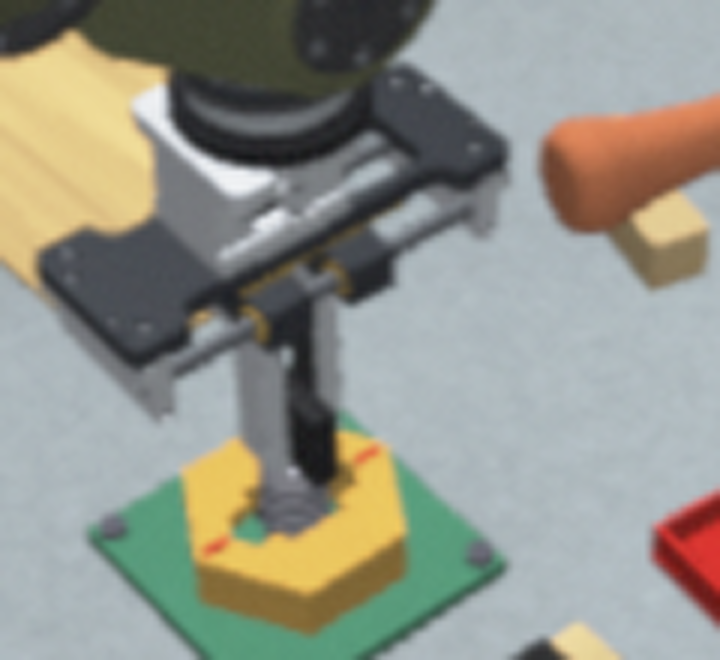

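It turned freely to 90° (moment about z ≤ 0.04 N m), so this screw is sound. I turn it back and lift.

Request:
{"name": "play_rows", "arguments": {
  "moves": [
    [0, 0, -10, 0, 0.46, 0, 0],
    [0, 0, -10, 0, 0.46, 0, 0],
    [0, 0, -10, 0, 0.46, 0, 0],
    [0, 0, -10, 0, 0.46, 0, 0],
    [0, 0, -10, 0, 0.46, 0, 0]
  ]
}}

```text
clock: 21.3
tool_pos: [0.4626, 0.0233, 0.1679]
orientation: [0.0, 0.35, 0.937, -0.0]
wrist_force: [-0.1, -1.4, -0.3]
finger_gap: 0.0137
```

Request:
{"name": "play_rows", "arguments": {
  "moves": [
    [0, 0, -10, 0, 0.46, 0, 0],
    [0, 0, -10, 0, 0.46, 0, 0],
    [0, 0, -10, 0, 0.46, 0, 0],
    [0, 0, -10, 0, 0.46, 0, 0],
    [0, 0, 0, 0, 0, 0, 0]
  ]
}}

```text
clock: 21.92
tool_pos: [0.4634, 0.0249, 0.1679]
orientation: [0.0, 0.013, 1.0, -0.0]
wrist_force: [-0.5, 0.3, -1.1]
finger_gap: 0.0135
```

```bash
python3 plan.py
```

```text
clock 21.925 tcp [463.4  24.9 167.9] jaw 88.55 F [-0.5  0.3 -1.1] M [-0.018 -0.044  0.075] gap 0.0135 q [ -1.  16. 109.  -0.  55. -90.]
```

Request:
{"name": "play_rows", "arguments": {
  "moves": [
    [0, 0, 0, 0, 0, -4, 0],
    [0, 0, 0, 0, 0, -8, 0]
  ]
}}

```text
clock: 22.18
tool_pos: [0.4632, 0.025, 0.18]
orientation: [-0.0, 0.014, 1.0, 0.0]
wrist_force: [0.1, -0.5, -2.9]
finger_gap: 0.0139
```

```bash
python3 plan.py
```

```text
clock 22.175 tcp [463.2  25.  180. ] jaw 88.40 F [ 0.1 -0.5 -2.9] M [0.019 0.015 0.005] gap 0.0139 q [ -1.  15. 108.   0.  57. -90.]
```

Request:
{"name": "play_rows", "arguments": {
  "moves": [
    [0, 0, 0, 0, 0, -20, 0],
    [0, 0, 0, 0, 0, -36, 0]
  ]
}}

```text
clock: 22.42
tool_pos: [0.4629, 0.025, 0.2362]
orientation: [-0.001, 0.014, 1.0, 0.0]
wrist_force: [0.0, -0.2, -3.7]
finger_gap: 0.0136
```

```bash
python3 plan.py .457 -.1993 .235 89.7 5
```

```text
clock 22.425 tcp [462.9  25.  236.2] jaw 88.43 tilt [-0.    0.12] F [ 0.  -0.2 -3.7] M [ 0.07 -0.07 -0.02] gap 0.0136 q [ -1.  10. 105.   0.  65. -90.]
total turn [ 0.   -0.12 -1.27] shift mm in tool now [-2.000e-01 -2.244e+02  1.200e+00] after turn [   4.7 -224.3    1.2]
[0.0, -0.02, -0.25, -0.0, -44.9, 0.2]
[0.0, -0.02, -0.25, 0.1, -44.9, 0.2]
[0.0, -0.02, -0.25, 0.3, -44.9, 0.2]
[0.0, -0.02, -0.25, 0.5, -44.9, 0.2]
[0.0, -0.02, -0.25, 0.7, -44.9, 0.2]
```

Request:
{"name": "play_rows", "arguments": {
  "moves": [
    [0, 0, -0.25, 0, -45, 0, 0],
    [0, 0, -0.25, 0, -45, 0, 0],
    [0, 0, -0.25, 0.3, -45, 0, 0],
    [0, 0, -0.25, 0.5, -45, 0, 0],
    [0, 0, -0.25, 0.7, -44.5, 0, 0]
  ]
}}

```text
clock: 23.05
tool_pos: [0.4577, -0.201, 0.2365]
orientation: [0.0, 0.003, 1.0, -0.0]
wrist_force: [0.4, 0.8, -3.7]
finger_gap: 0.0136
```

Request:
{"name": "play_rows", "arguments": {
  "moves": [
    [0, 0, 0, 0, 0, 28, 0],
    [0, 0, 0, 0, 0, 0, 0],
    [0, 0, 0, 0, 0, 0, 0]
  ]
}}

```text
clock: 23.42
tool_pos: [0.4583, -0.1992, 0.2089]
orientation: [0.0, 0.002, 1.0, -0.0]
wrist_force: [1.1, 0.8, -3.1]
finger_gap: 0.0137
```

```bash
python3 chk.py 13 .0026; python3 plan.py .457 -.1993 .206 89.7 1;  python3 - <<'E'
from h import *
s=load("side13");crop(s,315,235,405,325,8,"pics/s13.png")
E
```

```text
clock 23.425 tcp [ 458.3 -199.2  208.9] jaw 89.76 F [ 1.1  0.8 -3.1] M [-0.003  0.005 -0.019] gap 0.0137 q [ -28.   17.  101.    0.   62. -117.]
origin [331 233]
clock 23.475 tcp [ 458.4 -199.2  209.1] jaw 89.78 tilt [ 0.04 -0.07] F [-0.1 -0.5 -3.4] M [ 0.02 -0.01  0.03] gap 0.0135 q [ -28.   17.  101.    0.   62. -117.]
total turn [-0.04  0.07  0.08] shift mm in tool now [ 1.4 -0.1  3. ] after turn [ 1.4 -0.1  3.1]
[-0.04, 0.07, 0.08, 1.4, -0.1, 3.0]
```

View pics/chk13.png

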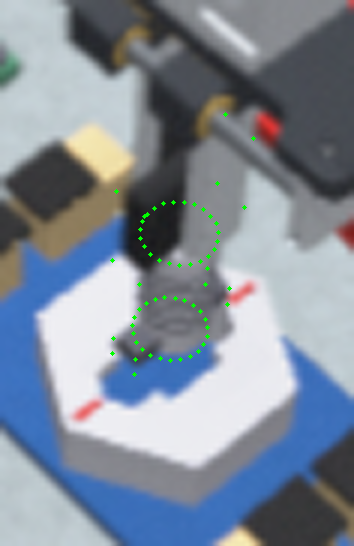

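View pics/s13.png

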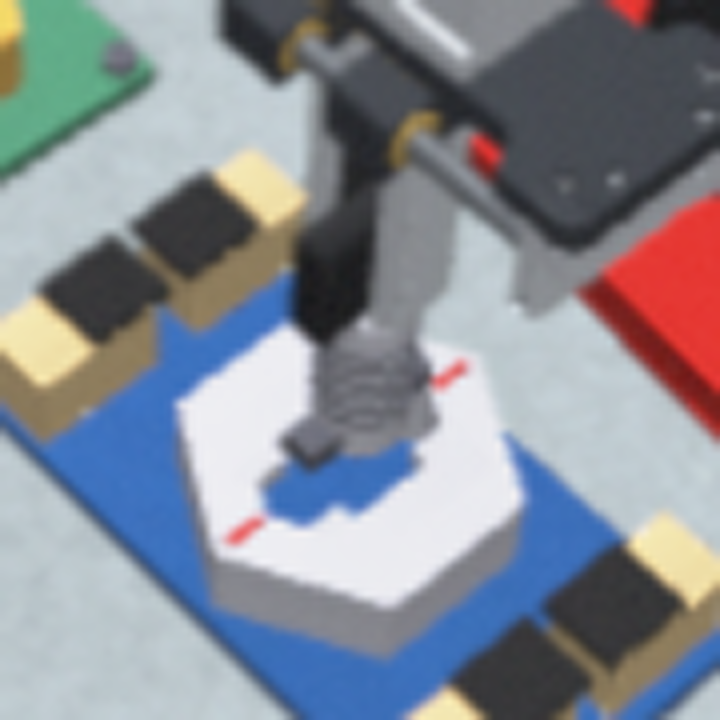

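Request:
{"name": "play_rows", "arguments": {
  "moves": [
    [0, 0, 0, 1.5, 0, 7, 0],
    [0, 0, 0, 0, 0, 0, 0]
  ]
}}

```text
clock: 23.72
tool_pos: [0.4563, -0.1992, 0.2007]
orientation: [-0.0, 0.002, 1.0, 0.0]
wrist_force: [-0.9, -0.4, -2.2]
finger_gap: 0.014
```

```bash
python3 plan.py; python3 - <<'E'
from fit import *
from plan import cur
s=snap("side",14);st,M=cur();p=st["tool_pos"]
# nut mouth outline as fitted (side), and the screw's foot outline from tool, delta .0026
def mouth(c,th,z):
    a=np.linspace(0,2*np.pi,60);P=[[.017*np.cos(t),.017*np.sin(t)] for t in a]
    P+= [[sx*x,sy*.0105] for sx in(-1,1) for sy in(-1,1) for x in(.016,.02,.0245,.029)]+[[sx*.029,y] for sx in(-1,1) for y in(-.005,0,.005)]
    P=place(np.array(P),[*c,th]);return np.c_[P,np.full(len(P),z)]
uv=proj(s,mouth((.4552,-.1994),np.radians(-.4),.038))
crop(s,315,240,395,310,10,"pics/s14.png",uv)
# same for gauge with its side fit, using old picture 10 (gauge bare) as check
g=load("side8");crop(g,265,205,335,265,10,"pics/s8g.png",proj(g,mouth((.461,.0258),np.radians(-1.6),.038)))
E
```

```text
clock 23.725 tcp [ 456.3 -199.2  200.7] jaw 89.77 F [-0.9 -0.4 -2.2] M [-0.022  0.044 -0.014] gap 0.0140 q [ -28.   17.  102.    0.   61. -118.]
```

View pics/s14.png

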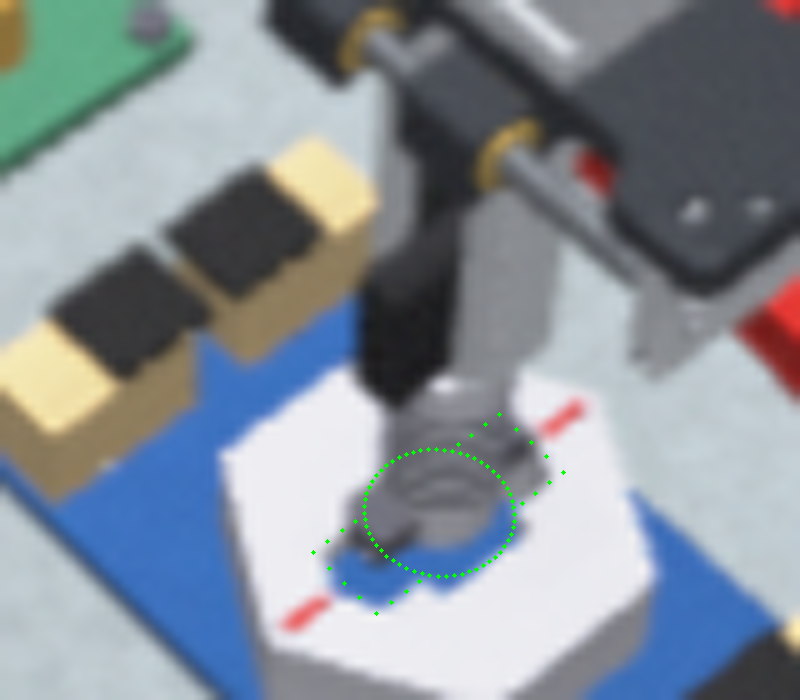

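View pics/s8g.png

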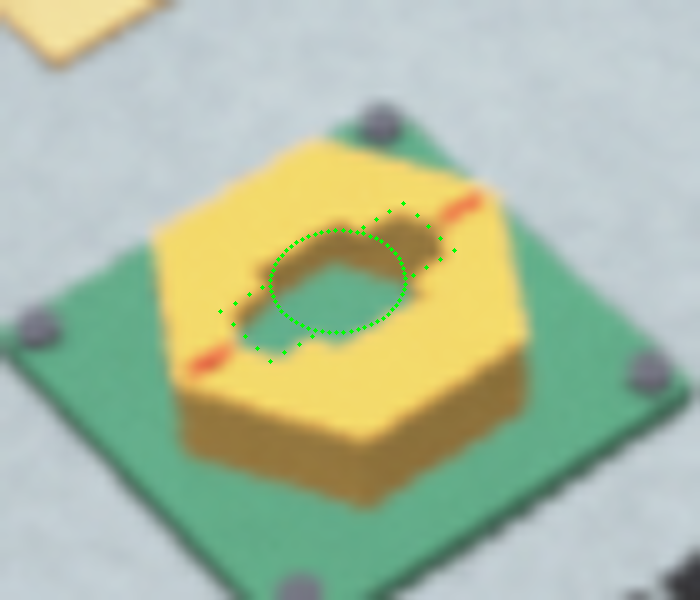

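Foot and mouth agree within about 1 mm in the crop (mouth centre at (440,512), foot centre at about (446,495), 5 mm above it). Inserting.

Request:
{"name": "play_rows", "arguments": {
  "moves": [
    [0, 0, 0, 0, 0, 5, 0],
    [0, 0, 0, 0, 0, 6, 0],
    [0, 0, 0, 0, 0, 0, 0]
  ]
}}

```text
clock: 24.15
tool_pos: [0.4563, -0.1994, 0.1892]
orientation: [-0.001, 0.002, 1.0, 0.0]
wrist_force: [0.8, 0.2, -3.5]
finger_gap: 0.014
```

```bash
python3 plan.py
```

```text
clock 24.150 tcp [ 456.3 -199.4  189.2] jaw 89.76 F [ 0.8  0.2 -3.5] M [ 0.048 -0.03  -0.015] gap 0.0140 q [ -28.   18.  102.   -0.   60. -118.]
```

Request:
{"name": "play_rows", "arguments": {
  "moves": [
    [0, 0, 0, 0, 0, 9, 0],
    [0, 0, 0, 0, 0, 8, 0],
    [0, 0, 0, 0, 0, 3, 0],
    [0, 0, 0, 0, 0, 0, 0]
  ]
}}

```text
clock: 24.65
tool_pos: [0.4564, -0.1995, 0.1696]
orientation: [-0.0, 0.002, 1.0, 0.0]
wrist_force: [-1.0, -0.3, -3.0]
finger_gap: 0.0136
```

```bash
python3 plan.py
```

```text
clock 24.650 tcp [ 456.4 -199.5  169.6] jaw 89.76 F [-1.  -0.3 -3. ] M [ 0.024 -0.032  0.021] gap 0.0136 q [ -28.   20.  103.   -0.   57. -118.]
```

Request:
{"name": "play_rows", "arguments": {
  "moves": [
    [0, 0, 0, 0, 0, 1.4, 0],
    [0, 0, 0, 0, 0, 0.4, 0],
    [0, 0, 0, 0, 0, 0, 0]
  ]
}}

```text
clock: 25.02
tool_pos: [0.4565, -0.1995, 0.1681]
orientation: [0.0, 0.002, 1.0, -0.0]
wrist_force: [-0.0, 0.2, -3.9]
finger_gap: 0.014
```

```bash
python3 plan.py
```

```text
clock 25.025 tcp [ 456.5 -199.5  168.1] jaw 89.75 F [-0.   0.2 -3.9] M [-0.005 -0.007  0.041] gap 0.0140 q [ -28.   20.  103.   -0.   57. -118.]
```

Request:
{"name": "play_rows", "arguments": {
  "moves": [
    [0, 0, 0, 0, 0, 0.5, 0],
    [0, 0, 0, 0, 0, 0.2, 0],
    [0, 0, 0, 0, 0, 0, 0]
  ]
}}

```text
clock: 25.4
tool_pos: [0.4565, -0.1995, 0.1679]
orientation: [0.0, 0.002, 1.0, -0.0]
wrist_force: [-2.2, 1.2, 5.4]
finger_gap: 0.0139
```

```bash
python3 plan.py
```

```text
clock 25.400 tcp [ 456.5 -199.5  167.9] jaw 89.76 F [-2.2  1.2  5.4] M [ 0.367  0.657 -0.027] gap 0.0139 q [ -28.   20.  103.   -0.   57. -118.]
```

Seated on the cradle floor (foot at 10 mm). Now the quarter turn, relieved by 0.3 mm.

Request:
{"name": "play_rows", "arguments": {
  "moves": [
    [0, 0, 6, 0, -0.28, -0.3, 0],
    [0, 0, 9, 0, -0.41, 0, 0],
    [0, 0, 9, 0, -0.41, 0, 0],
    [0, 0, 9, 0, -0.41, 0, 0]
  ]
}}

```text
clock: 25.9
tool_pos: [0.4563, -0.2011, 0.1679]
orientation: [0.0, 0.289, 0.957, -0.0]
wrist_force: [0.2, 0.4, -0.3]
finger_gap: 0.014
```

```bash
python3 plan.py
```

```text
clock 25.900 tcp [ 456.3 -201.1  167.9] jaw 56.46 F [ 0.2  0.4 -0.3] M [-0.119  0.055  0.054] gap 0.0140 q [-28.  20. 103.  -0.  57. -84.]
```

Request:
{"name": "play_rows", "arguments": {
  "moves": [
    [0, 0, 9, 0, -0.41, 0, 0],
    [0, 0, 9, 0, -0.41, 0, 0],
    [0, 0, 9, 0, -0.41, 0, 0]
  ]
}}

```text
clock: 26.28
tool_pos: [0.4555, -0.202, 0.1679]
orientation: [0.0, 0.504, 0.864, -0.0]
wrist_force: [-0.2, -0.9, 0.0]
finger_gap: 0.0139
```

```bash
python3 plan.py
```

```text
clock 26.275 tcp [ 455.5 -202.   167.9] jaw 29.46 F [-0.2 -0.9  0. ] M [-0.149  0.139  0.042] gap 0.0139 q [-28.  20. 103.  -0.  57. -58.]
```

Request:
{"name": "play_rows", "arguments": {
  "moves": [
    [0, 0, 10, 0, -0.45, 0, 0],
    [0, 0, 10, 0, -0.45, 0, 0],
    [0, 0, 10, 0, -0.45, 0, 0],
    [0, 0, 0, 0, 0, 0, 0]
  ]
}}

```text
clock: 26.78
tool_pos: [0.4542, -0.2024, 0.1679]
orientation: [0.0, 0.708, 0.706, 0.0]
wrist_force: [0.1, -0.1, 1.5]
finger_gap: 0.0139
```

```bash
python3 plan.py
```

```text
clock 26.775 tcp [ 454.2 -202.4  167.9] jaw -0.19 F [ 0.1 -0.1  1.5] M [-0.116  0.085 -0.008] gap 0.0139 q [-28.  20. 103.  -0.  57. -28.]
```

Home at 90°. Release and look.

Request:
{"name": "play_rows", "arguments": {
  "moves": [
    [0, 0, 0, 0, 0, 0, 18],
    [0, 0, 0, 0, 0, 0, 26],
    [0, 0, 0, 0, 0, 0, 40],
    [0, 0, 0, 0, 0, 0, 50],
    [0, 0, 0, 0, 0, 0, 50]
  ]
}}

```text
clock: 27.4
tool_pos: [0.454, -0.2023, 0.1676]
orientation: [-0.0, 0.709, 0.706, -0.0]
wrist_force: [-0.2, 0.5, 0.2]
finger_gap: 0.0494
```

Request:
{"name": "play_rows", "arguments": {
  "moves": [
    [0, 0, 0, 0, 0, -20, 50],
    [0, 0, 0, 0, 0, -50, 50],
    [0, 0, 0, 0, 0, -50, 50]
  ]
}}

```text
clock: 27.78
tool_pos: [0.4538, -0.2022, 0.289]
orientation: [-0.0, 0.709, 0.706, -0.0]
wrist_force: [0.8, -0.7, -0.6]
finger_gap: 0.0502
```

```bash
python3 plan.py .25 -.30 .29 0 5;  python3 - <<'E'
from h import *
s=snap("side",15);crop(s,300,205,430,345,5,"pics/s15.png")
E
```

```text
clock 27.775 tcp [ 453.8 -202.2  289. ] jaw -0.23 tilt [0.03 0.02] F [ 0.8 -0.7 -0.6] M [-0.13  0.09 -0.02] gap 0.0502 q [-28.  11.  97.  -0.  72. -28.]
total turn [-0.03 -0.02 -0.23] shift mm in tool now [ -98.6 -203.4   -0.9] after turn [ -97.8 -203.8   -1. ]
[-0.01, -0.0, -0.05, -19.7, -40.7, -0.2]
[-0.01, -0.0, -0.05, -19.7, -40.7, -0.2]
[-0.01, -0.0, -0.05, -19.7, -40.7, -0.2]
[-0.01, -0.0, -0.05, -19.6, -40.7, -0.2]
[-0.01, -0.0, -0.05, -19.6, -40.8, -0.2]
```

View pics/s15.png

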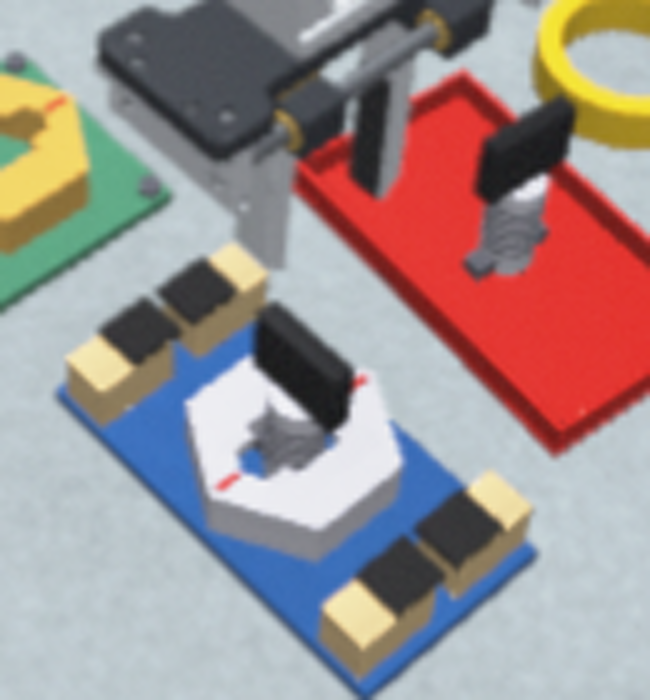

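The plate in the cradle stands across the slots at crop (302,365), and the other screw is upright in the tray at (515,190). I move the arm clear for a last check.

Request:
{"name": "play_rows", "arguments": {
  "moves": [
    [0, 0, 0, -20, -41, 0, 50],
    [0, 0, 0, -20, -41, 0, 50],
    [0, 0, 0, -20, -41, 0, 50],
    [0, 0, 0, -20, -41, 0, 50],
    [0, 0, 0, -20, -40, 0, 50]
  ]
}}

```text
clock: 28.45
tool_pos: [0.2483, -0.3018, 0.2876]
orientation: [0.0, 0.708, 0.706, -0.0]
wrist_force: [0.3, -0.3, -0.1]
finger_gap: 0.0499
```

Request:
{"name": "play_rows", "arguments": {
  "moves": [
    [0, 0, 0, 0, 0, 0, 50],
    [0, 0, 0, 0, 0, 0, 50]
  ]
}}

```text
clock: 28.7
tool_pos: [0.25, -0.3013, 0.2876]
orientation: [0.0, 0.709, 0.705, 0.0]
wrist_force: [0.7, -0.2, 0.3]
finger_gap: 0.0502
```

```bash
python3 plan.py;  python3 - <<'E'
from fit import *
t=snap("top",16);s=snap("side",16);crop(t,300,100,480,260,4,"pics/t16.png")
mk=lambda im,first: big(im.max(2)<(85 if first else 95))
fitobj([t,s],rect(.052,.014),.070,.110,[.4543,-.1995,np.pi/2],mk,"home")
fitobj([t,s],rect(.052,.014),.064,.104,[.6225,-.178,-.1],mk,"tray2")
E
```

```text
clock 28.700 tcp [ 250.  -301.3  287.6] jaw -0.26 F [ 0.7 -0.2  0.3] M [-0.091  0.04  -0.051] gap 0.0502 q [-56.  -3. 112.   0.  71. -55.]
home joint [ 0.4517 -0.1993] 93.0 0.853
home v0 [ 0.4529 -0.1994] 94.2 0.308
home v1 [ 0.4418 -0.1904] 93.8 0.458
tray2 joint [ 0.6228 -0.1752] -10.1 0.663
tray2 v0 [ 0.6209 -0.1744] -11.6 0.266
tray2 v1 [ 0.6255 -0.1776] 2.4 0.208
```

View pics/t16.png

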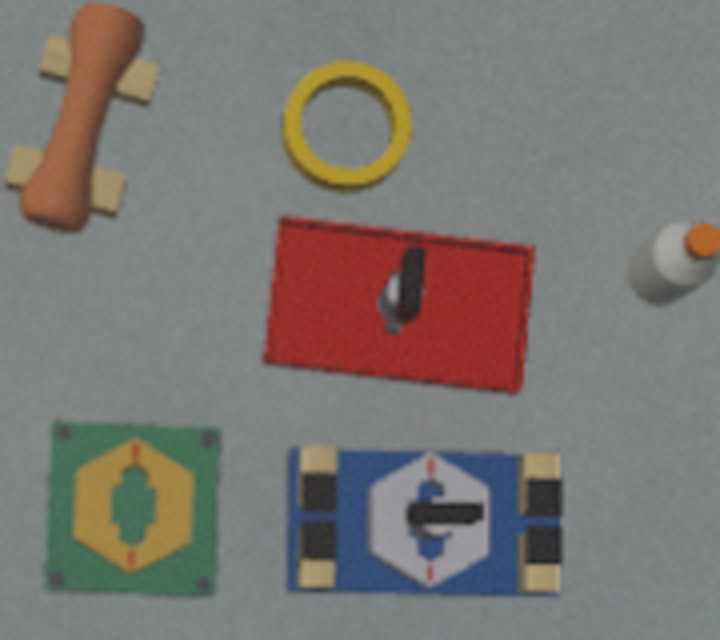

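The top crop shows the plate across the slots in the steel nut at (445,513), the other screw upright in the tray at (408,290), the gauge empty, and the fossil, tape and glue undisturbed. I hand the job in.

```bash
python3 -c "
from workcell import r
print(r.sign_off())"
```

```text
the job is handed in; nothing more can be done
None
```

Both screws are tested and put away, and the job was handed in at about 28.8 s of the 72 s allowed.

- **First screw (board's right-hand one in the top view):** it seated in the brass gauge nut and turned with no resistance to about 41°. Beyond that the torque about z rose to about 0.73 N m and the jaws began to be pried open, so it is the damaged one. I turned it back, lifted it out and stood it upright in the red tray before touching the second.
- **Second screw (the left-hand one):** it turned a full 90° in the gauge with at most 0.04 N m about z while turning, so it is the sound one. I turned it back and lifted it out. It is now seated in the steel nut of the blue cradle, turned home by 90° and released.

**Last checks:**
- **Placement:** both pictures show the plate in the cradle standing across the slots and the other screw upright in the tray. The gauge is empty.
- **Leave-alone items:** the fossil, tape and glue look undisturbed in the last picture. I did not look at the jar again, but no move went to it.
- **Arm:** it stands clear of everything, and the forces I read stayed below about 10 N.

**Weak points:**
- **Final plate fit:** the automatic outline fit was poor for both plates. For the home plate the side camera was about 1 cm off the top camera, and the fitted angle was 93–94°. For the tray plate the two cameras gave –12° and +2°. I relied on the measured turn and on the pictures.
- **Camera calibration:** the side camera read about 2 mm further in x than the top one throughout, so I used the mean.

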